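# Lock the spindle and load the polishing wheels

### The job

Make up a polishing wheel stack: first lock the spindle by pushing the sprung plunger down and, while it is down, sliding the red keeper over it so that it stays trapped. Then thread the rings fully home down the post, one after another: the dark steel flange first, then every polishing wheel that is on the bench from the largest to the smallest, and the brass collar last on top. Leave the other things on the bench where they are.

Things in the scene. Friction and masses are not known exactly. Their poses are not given: they have to be found in the camera images.
- stand: The fixed wheel-loading stand: a white base plate 90 (x) x 260 (y) x 12 mm thick, origin at the centre of its underside, on the bench. Steel post near its -y end; blue spindle lock near its +y end. Its position and yaw vary; z is up.
- post_foot (a point): Foot of the stand's upright steel post, on the post's axis at the top of the base plate (12 mm above the bench); axes as the stand's. The post is 12 mm in diameter, 62 mm tall above this point, the last 8 mm tapering to 6 mm diameter.
- plunger (a joint): Travel of the sprung lock plunger, m: 0 = out (up), grows as it is pressed straight down, stop at 0.016. Pressing takes about 4 N at first and 11 N at the stop; let go, it springs back up unless trapped. From 0.011 its dark raised step is low enough for the keeper to slide over it; trapped, it rests near 0.011.
- plunger_pad (a point): Where to press: top of the plunger's flat pad (36 mm wide), 46 mm above the bench when out; moves with the plunger; axes as the stand's. The pad reaches 21 mm to -y; to +y it runs on under the keeper, 52 mm to the dark step (20 mm long, 12 mm higher). Blue rails, 46 mm high over the bench, 50 mm apart inside, begin 15 mm to +y of this point.
- keeper (a joint): Travel of the red keeper along the stand's +y, m: 0 = open, 0.028 = fully over the step (stop). It starts at 0 to 0.006. About 2 N of friction; stays where it is left. It cannot pass the step while the plunger is out. The pad may be held down by the shut fingertips while their side pushes the keeper along.
- keeper_face (a point): Centre of the red keeper's -y face, the one to push, 57 mm above the bench; moves with the keeper; axes as the stand's. The keeper is a red block 62 (x) x 26 (y) x 20 (z) mm that rides on the two blue rails, bridging the pad; its underside is 47 mm above the bench. With the keeper at 0 this point is 18 mm to +y of the pressing point.
- flange_mid (a point): Centre (half-way up) of the dark steel flange, a ring 44 mm outside, 8 mm tall, bore 16 mm, 80 g; lies flat on the bench, z along its axis.
- wheel_a_mid (a point): Centre (half-way up) of the brown-grey abrasive polishing wheel, a rigid ring 64 mm outside, 8 mm thick, bore 16 mm, about 60 g, with a red hub spot; lies flat on the bench, z along its axis. May be absent (None).
- wheel_b_mid (a point): Centre (half-way up) of the blue cloth polishing wheel, a rigid ring 57 mm outside, 8 mm thick, bore 16 mm, about 50 g, with a cream hub spot; lies flat on the bench, z along its axis. May be absent (None).
- wheel_c_mid (a point): Centre (half-way up) of the off-white felt polishing wheel, a rigid ring 50 mm outside, 8 mm thick, bore 16 mm, about 40 g, with a tan hub spot; lies flat on the bench, z along its axis. May be absent (None).
- wheel_d_mid (a point): Centre (half-way up) of the pink polishing wheel, a rigid ring 43 mm outside, 8 mm thick, bore 16 mm, about 30 g, with a black hub spot; lies flat on the bench, z along its axis. May be absent (None).
- wheel_e_mid (a point): Centre (half-way up) of the green polishing wheel, a rigid ring 36 mm outside, 8 mm thick, bore 16 mm, about 25 g, with a cream hub spot; lies flat on the bench, z along its axis. May be absent (None).
- collar_mid (a point): Centre (half-way up) of the brass nose collar, a ring 32 mm outside, 10 mm tall, bore 16 mm, 50 g; lies flat on the bench, z along its axis.
- paste: Bystander, to be left alone: small amber jar with white lid, 52 mm wide, 55 mm tall; origin at its underside's centre.
- bar: Bystander, to be left alone: green polishing bar 30 x 75 x 22 mm; origin at its underside's centre.
- brush: Bystander, to be left alone: bench brush lying beyond the stand.
- driver: Bystander, to be left alone: screwdriver lying beyond the stand.
- stone: Bystander, to be left alone: green cut stone, 40 mm wide, 18 mm tall, beyond the stand; origin at its underside's centre.
There are look-alikes about, which are no part of the job. Leave any orange look-alike of the part that bears wheel_c_mid alone. Leave any green look-alike of the part that bears wheel_a_mid alone.

How it is judged:
On the way, in this order (a step that is already met when the one before it is completed fails the run):
1. the plunger is pressed in and the keeper slid over it (value of joint plunger above 0.009 m and value of joint keeper above 0.02 m), for 0.2 s.
2. the steel flange is fully home at the foot of the post (horizontal distance between flange_mid and post_foot below 0.0035 m and angle between the z axis of flange_mid and the z axis of post_foot, either way round below 0.06 rad and z of flange_mid in the frame of post_foot below 0.0065 m), for 0.2 s.
3. the brown-grey abrasive wheel (64 mm) is on the post, down on what lies below it (horizontal distance between wheel_a_mid and post_foot below 0.0035 m and angle between the z axis of wheel_a_mid and the z axis of post_foot, either way round below 0.06 rad and distance between wheel_a_mid and flange_mid below 0.0105 m), for 0.2 s.
4. the blue cloth wheel (57 mm) is on the post, down on what lies below it (horizontal distance between wheel_b_mid and post_foot below 0.0035 m and angle between the z axis of wheel_b_mid and the z axis of post_foot, either way round below 0.06 rad and (distance between wheel_b_mid and wheel_a_mid below 0.0105 m or distance between wheel_b_mid and flange_mid below 0.0105 m)), for 0.2 s.
5. the off-white felt wheel (50 mm) is on the post, down on what lies below it (horizontal distance between wheel_c_mid and post_foot below 0.0035 m and angle between the z axis of wheel_c_mid and the z axis of post_foot, either way round below 0.06 rad and (distance between wheel_c_mid and wheel_b_mid below 0.0105 m or distance between wheel_c_mid and wheel_a_mid below 0.0105 m or distance between wheel_c_mid and flange_mid below 0.0105 m)), for 0.2 s.
6. the pink wheel (43 mm) is on the post, down on what lies below it (horizontal distance between wheel_d_mid and post_foot below 0.0035 m and angle between the z axis of wheel_d_mid and the z axis of post_foot, either way round below 0.06 rad and (distance between wheel_d_mid and wheel_c_mid below 0.0105 m or distance between wheel_d_mid and wheel_b_mid below 0.0105 m or distance between wheel_d_mid and wheel_a_mid below 0.0105 m or distance between wheel_d_mid and flange_mid below 0.0105 m)), for 0.2 s.
7. the green wheel (36 mm) is on the post, down on what lies below it (horizontal distance between wheel_e_mid and post_foot below 0.0035 m and angle between the z axis of wheel_e_mid and the z axis of post_foot, either way round below 0.06 rad and (distance between wheel_e_mid and wheel_d_mid below 0.0105 m or distance between wheel_e_mid and wheel_c_mid below 0.0105 m or distance between wheel_e_mid and wheel_b_mid below 0.0105 m or distance between wheel_e_mid and wheel_a_mid below 0.0105 m or distance between wheel_e_mid and flange_mid below 0.0105 m)), for 0.2 s.
8. the brass collar is on the post, down on the top wheel (horizontal distance between collar_mid and post_foot below 0.0035 m and angle between the z axis of collar_mid and the z axis of post_foot, either way round below 0.06 rad and (distance between collar_mid and wheel_e_mid below 0.0115 m or distance between collar_mid and wheel_d_mid below 0.0115 m or distance between collar_mid and wheel_c_mid below 0.0115 m or distance between collar_mid and wheel_b_mid below 0.0115 m or distance between collar_mid and wheel_a_mid below 0.0115 m)), for 0.2 s.
At the end, for the whole second after the job is handed in: Plunger trapped at least 9 mm in, keeper at least 20 mm across; flange at the foot of the post, wheels from largest to smallest above it, collar on top, each down on the one below (gap under 2.5 mm), flat within 0.06 rad, within 3.5 mm of the axis, at rest (all of step 1 and all of step 2 and all of step 3 and all of step 4 and all of step 5 and all of step 6 and all of step 7 and all of step 8 and linear speed of each of flange, wheel_a, wheel_b, wheel_c, wheel_d, wheel_e, collar below 0.02 m/s); the robot touches nothing.
It fails at once if a bystander (jar, bar, brush, screwdriver, stone) is shifted by more than 4 cm (distance of any of paste, bar, brush, driver, stone from where it was at the start of the episode above 0.04 m).
Of wheel_a, wheel_b, wheel_c, wheel_d, wheel_e only 3 to 5 are there at a start; the rules pass over those that are not, and their reading is None.
At some moment in a run one of flange, wheel_a, wheel_b, wheel_c, wheel_d, wheel_e, collar may be knocked a few centimetres aside while the robot is not near it.
It also fails if it takes over 210 s, if anything falls off the work surface, if the arm or the gripper's body presses on something with over 40 N, if the wrist force passes 120 N, or if a joint passes its speed limit or range.

### The arm

A 6-joint arm with a two-finger parallel gripper is mounted at the origin on the work surface. World frame = base frame: x ahead of the robot, y to its left, z up, the work surface at z = 0. Lengths are in m, angles in rad, forces in N, time in s.
With the tool pointing down it reaches from about 0.35 to 0.85 m from the base axis. Payload 8.1 kg.
Tool frame: the origin (TCP) lies on the mounting face of the last link; the fingertips stand 186 mm ahead of it and the grasp point (between the pads) lies 167 mm ahead of it; z points along the fingers, y is the line along which they close (so a half turn about z gives the same grasp; the last joint's range is limited). The gripper opens to 93 mm and grips with 3 to 60 N. Pads are 15 mm wide; open, the fingers measure 128 mm over their backs; the gripper's body (75 mm by 188 mm) begins 65 mm behind the grasp point.
Start: joints at [1.123, 0.13, 1.488, -0, 1.523, -0.085], TCP at [0.213, 0.561, 0.405] pointing down, gripper open.
Joint ranges: [-2.96, 2.96], [-0.89, 2.26], [0.02, 2.5], [-1.34, 4.48], [0, 2.73], [-2.66, 2.66]. Speed limits (rad/s): [2.39, 2.39, 2.79, 3.14, 3.14, 3.14].

### API

Orientations are given as a rotation vector (axis times angle).
In Python, from plant import read_state, read_camera, camera_params, close_job gives the robot as it stands. The module is installed in compiled form; this text tells all that it offers.
- The arm moves only by the tool servo_tool, never from a script. Its argument "increments" is a list of rows, each an object with "slide": the shift along the tool's x, y, z in mm, a list of three; "dr": the turn, a rotation vector about the tool's x, y, z in rad, a list of three; "jaw": the closure, from 0 (fully open) to 1 (shut). In form: [{"slide": [x, y, z], "dr": [ax, ay, az], "jaw": jaw}, ...]. A call has 1 to 20 rows; each row is the pose to reach, as a shift and turn from the pose commanded when the call began, along the tool's axes at that moment; what a row does not reach only later rows make up. A row lasts 1/10 s, in which the tool goes at most 50 mm and 8.59 degrees, less where a joint would pass 70% of its speed; a pose out of reach is approached as far as the arm can. A call with a gripper value outside its range is refused whole. The fingers move at their own pace and stop on an object; "force" is the grip in N (left out, the last holds). Time passes only in rows, so rows that repeat a pose let the fingers close. It gives the time, the measured TCP pose, the force, the opening and the grip force at its end, in the units of the state.
- read_state(): the state, without advancing time (a new reading comes with each control period).
- read_camera(name): name is "scene" or "top" or "wrist"; returns (picture, depth): 400x640x3 uint8, red, green, blue; 400x640 float32, m along the optical axis (not along the pixel's ray), 0 where there is no reading.
- camera_params(name): a dict with "fx", "fy", "cx", "cy" (pixels), "rvec" (rotation vector, rad) and "tvec" (3), from world to camera coordinates, as OpenCV has them. Camera axes: x right, y down, z forward; pixel columns grow to the right and rows downward; lengths in m; the calibration is good to about 2 mm. A picture is of the moment at which its call begins: read the wrist's pose just before it. camera_params takes no time and is no camera call; for the wrist camera it gives the pose at the moment of the call.
- close_job(): hands the job in; it is judged then, once.
The state is a dict: "t": time; "q": joint angles; "dq": joint speeds; "joint_torque": joint torques, N m; "tool_pos": TCP position; "orientation": TCP orientation; "force": force on the tool from outside, world axes, zero at the start; "wrist_torque": the same for the moment, N m; "opening": finger opening in m; "gripper_force": force on a finger pad.
Only numpy, scipy, OpenCV 4.12 (cv2) and the standard library are available. Lean on these libraries where they do the work, as an engineer would, in place of code of your own. Each camera call takes 0.05 s, during which the arm holds its last target. There are 200 camera calls.

## Working session

There is one attempt and no reset: what is moved stays moved. The work goes in short steps, Python scripts to look and compute and a tool call to move; the robot and the scene stay as the last step left them, time stands still between calls to the robot, and variables do not carry over. Pictures are saved under pics/ and viewed, at most 14 in all, crops included, and the job is handed in when it is done.

Besides the shell and the picture viewer there is one more tool, called by a JSON object that holds its "method" and its "body", one argument or row to a line. servo_tool: Moves the arm, as the interface text tells. Its arguments: {"type":"object","properties":{"increments":{"type":"array"},"force":{"type":"number"}},"required":["increments"]}

```bash
mkdir -p pics
cat > h.py <<'E'
import numpy as np, cv2
from scipy.spatial.transform import Rotation as R
from plant import read_state, read_camera, camera_params, close_job
def cam(n):
    p=camera_params(n); im,d=read_camera(n); return im,d,p
def cast(p,u,v,z):
    r=R.from_rotvec(np.ravel(p['rvec'])).as_matrix(); t=np.ravel(p['tvec'])
    c=-r.T@t; u=np.atleast_1d(u).astype(float); v=np.atleast_1d(v).astype(float)
    ray=np.stack([(u-p['cx'])/p['fx'],(v-p['cy'])/p['fy'],np.ones(len(u))],1)@r
    s=(z-c[2])/ray[:,2]; return c+ray*s[:,None]
def cloud(p,d):
    r=R.from_rotvec(np.ravel(p['rvec'])).as_matrix(); t=np.ravel(p['tvec'])
    v,u=np.indices(d.shape); X=np.stack([(u-p['cx'])/p['fx']*d,(v-p['cy'])/p['fy']*d,d],-1)
    return (X-t)@r
def proj(p,P):
    return cv2.projectPoints(np.array(P,float).reshape(-1,1,3),np.ravel(p['rvec']),np.ravel(p['tvec']),np.array([[p['fx'],0,p['cx']],[0,p['fy'],p['cy']],[0,0,1.]]),None)[0].reshape(-1,2)
def save(n,im): cv2.imwrite('pics/'+n,im[...,::-1])
E
python3 - <<'E'
from h import *
print(read_state())
for n in ('scene','top'):
    im,d,p=cam(n); save(n+'0.png',im); np.savez(n+'0.npz',im=im,d=d)
    print(n,p)
print(camera_params('wrist'))
E
```

```text
{'t': 0.0, 'q': array([ 1.12261078e+00,  1.31168865e-01,  1.48927018e+00,  1.18852604e-05,
        1.52300460e+00, -8.54410461e-02]), 'dq': array([ 6.05046635e-04, -5.82174413e-06, -2.45993240e-04,  1.94040856e-03,
       -3.01557054e-04,  6.49137886e-04]), 'joint_torque': array([-7.90730628e-04, -5.59817255e+01, -4.91763103e+01,  7.69156753e-02,
        3.48536402e-02, -2.66884135e-04]), 'tool_pos': array([0.21280598, 0.56075017, 0.40368754]), 'orientation': array([-5.66589443e-01, -3.08956872e+00,  2.79928801e-03]), 'force': array([-0.09222091, -1.11735868,  0.14044035]), 'wrist_torque': array([-0.03780548, -0.02526207, -0.00049911]), 'gripper_force': 0.0, 'opening': 0.09298711782130545}
scene {'fx': 483.10664341741096, 'fy': 483.10664341741096, 'cx': 312.9156060388195, 'cy': 188.60962707256743, 'rvec': array([ 1.97987266,  1.7385213 , -0.54872856]), 'tvec': array([-0.06992311, -0.45921729,  1.726759  ])}
top {'fx': 384.28361394675227, 'fy': 384.28361394675227, 'cx': 318.72858376671644, 'cy': 197.14016008516546, 'rvec': array([ 2.16456797, -2.17637911,  0.14659254]), 'tvec': array([-0.00755544,  0.60054714,  0.93974308])}
{'fx': 358.676413497474, 'fy': 358.676413497474, 'cx': 317.43991257434925, 'cy': 199.57374622881804, 'rvec': array([-2.39086042, -1.65127346, -0.22675107]), 'tvec': array([-0.60049035, -0.03247792,  0.3905508 ])}
```

View pics/top0.png

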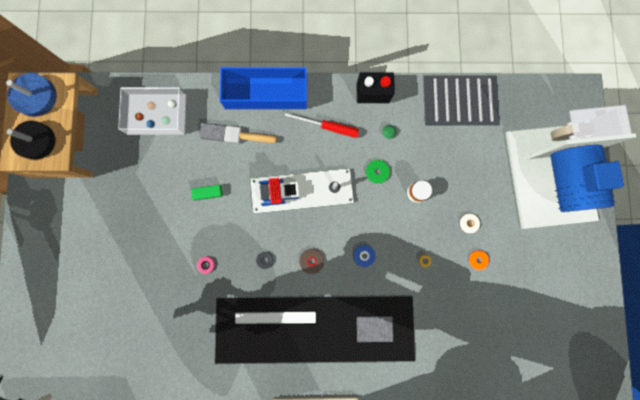

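View pics/scene0.png

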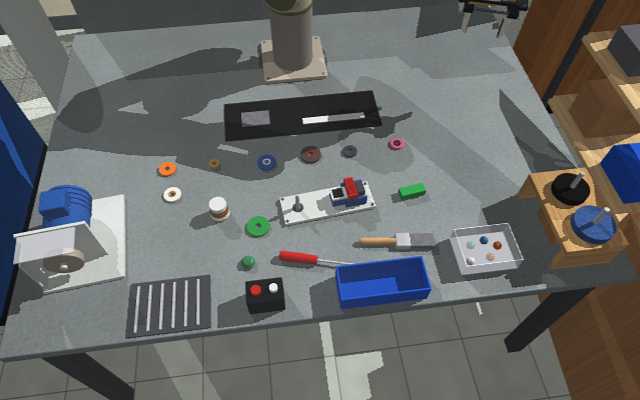

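The top view shows these rings:

| Ring | Top-view pixel |
|---|---|
| pink | (206,265) |
| dark flange | (265,260) |
| brown | (312,261) |
| blue | (364,256) |
| brass | (425,261) |
| white | (470,223) |
| orange look-alike | (479,260) |
| large green ring | (378,172) |

The stand runs from about (252,195) to (355,190), with its post near (335,187) and the red keeper near (275,190). The scene view agrees. I'll check the large green ring's size, since it could be wheel_e at 36 mm or the look-alike of wheel_a at 64 mm.

```bash
cat > m.py <<'E'
from h import *
z=np.load('top0.npz'); im,d=z['im'],z['d']; p=camera_params('top')
P=cloud(p,d)
bg=cv2.medianBlur(im,5)
for n,(u,v) in dict(pink=(206,265),flange=(265,260),brown=(312,261),blue=(364,256),brass=(425,261),white=(470,223),orange=(479,260),green=(378,172)).items():
    w=P[v-22:v+23,u-22:u+23]; m=(w[...,2]>0.004)&(w[...,2]<0.03)
    k,l,s,c=cv2.connectedComponentsWithStats(m.astype(np.uint8))
    i=1+np.argmax(s[1:,4]) if k>1 else 0
    a=l==i; ys,xs=np.nonzero(a); (cx,cy),r=cv2.minEnclosingCircle(np.stack([xs,ys],1).astype(np.float32))
    q=cast(p,cx+u-22,cy+v-22,.008)[0]; 
    print(n,s[i,4],'circ px',round(cx+u-22,1),round(cy+v-22,1),'xy',q[:2].round(4),'dia mm',round(2*(r+.5)*1000*.94/384,1),'z',np.median(w[a][:,2]).round(4),'reach',np.hypot(*q[:2]).round(3))
# stand
g=cv2.resize(im[150:230,235:400],None,fx=4.8,fy=4.8,interpolation=cv2.INTER_CUBIC); save('stand.png',g)
m=np.zeros(d.shape,bool); m[150:225,240:365]=1
m&=(im.min(2)>150)
k,l,s,c=cv2.connectedComponentsWithStats(m.astype(np.uint8)); i=1+np.argmax(s[1:,4])
ys,xs=np.nonzero(l==i); W=cast(p,xs,ys,.012)[:,:2]
rc=cv2.minAreaRect(W.astype(np.float32)*1000); print(rc, np.median(P[ys,xs,2]))
E
python3 m.py
```

```text
pink 199 circ px 205.3 265.4 xy [0.4304 0.2779] dia mm 45.2 z 0.0081 reach 0.512
flange 200 circ px 263.8 260.4 xy [0.4419 0.1298] dia mm 44.7 z 0.0081 reach 0.461
brown 447 circ px 311.2 261.4 xy [0.4382 0.0089] dia mm 64.1 z 0.008 reach 0.438
blue 352 circ px 363.8 255.8 xy [ 0.4514 -0.126 ] dia mm 56.6 z 0.0079 reach 0.469
brass 96 circ px 424.5 261.0 xy [ 0.4372 -0.2822] dia mm 33.1 z 0.0095 reach 0.52
white 251 circ px 469.5 223.1 xy [ 0.5338 -0.4037] dia mm 49.7 z 0.0074 reach 0.669
orange 263 circ px 478.3 260.1 xy [ 0.4384 -0.4217] dia mm 50.1 z 0.0077 reach 0.608
green 416 circ px 377.0 171.9 xy [ 0.67   -0.1652] dia mm 61.7 z 0.0077 reach 0.69
((630.7281494140625, 31.651962280273438), (326.1609191894531, 195.08766174316406), 89.88436889648438) 0.0015590587272323359
```

View pics/stand.png

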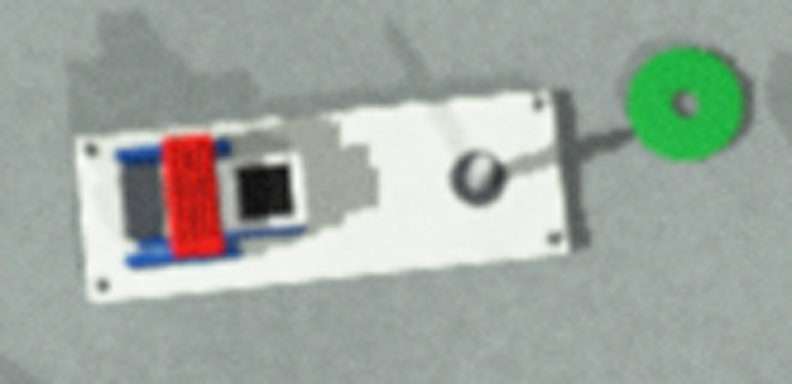

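The ring at (378,172) measures 62 mm, so it is the green look-alike of wheel_a. No 36 mm green ring is present, so wheel_e is absent. Orange (479,260) is the look-alike of wheel_c, and white (470,223) at 49.7 mm is the real wheel_c. Next I'll work out the stand frame.

Run:
```python
from h import *
z=np.load('top0.npz'); im,d=z['im'],z['d']; p=camera_params('top')
px=np.array([(77,137),(555,90),(570,252),(90,302)])/4.8+[235,150]
C=cast(p,px[:,0]-.4,px[:,1]-.4,.012)[:,:2]; print(C.round(4))
print('edges',[np.linalg.norm(C[i]-C[(i+1)%4]).round(4) for i in range(4)],'ctr',C.mean(0).round(4))
ey=(C[0]+C[3]-C[1]-C[2]);yaw=np.arctan2(-ey[0],ey[1]);print('yaw',yaw)
P=cloud(p,d); W=P[150:225,240:365].reshape(-1,3)
hi=W[(W[:,2]>.05)]; print('high pts',len(hi))
Rz=np.array([[np.cos(yaw),-np.sin(yaw)],[np.sin(yaw),np.cos(yaw)]])
L=(W[:,:2]-C.mean(0))@Rz
for lo,h in [(.03,.05),(.05,.062),(.062,.09)]:
    m=(W[:,2]>lo)&(W[:,2]<h); 
    print(lo,m.sum(), L[m].round(3)[:6].tolist(), np.percentile(L[m],[5,50,95],axis=0).round(3).tolist())
for (u,v),zz in {(265,190):.046,(195,195):.067,(480,165):.07,(475,180):.074}.items():
    q=cast(p,u/4.8+234.6,v/4.8+149.6,zz)[0,:2]; print((u,v),q.round(4),((q-C.mean(0))@Rz).round(4))
# wrist camera in tool frame
s=read_state(); w=camera_params('wrist'); Rt=R.from_rotvec(s['orientation']).as_matrix(); Rc=R.from_rotvec(np.ravel(w['rvec'])).as_matrix()
print('cam in tool',Rt.T@(-Rc.T@np.ravel(w['tvec'])-s['tool_pos']),'\n',Rt.T@Rc.T,'\ntool',Rt)
```

```text
[[ 0.6537  0.1657]
 [ 0.6788 -0.0944]
 [ 0.5898 -0.1011]
 [ 0.564   0.1575]]
edges [np.float64(0.2613), np.float64(0.0893), np.float64(0.2598), np.float64(0.0901)] ctr [0.6216 0.0319]
yaw 0.09785311967936962
high pts 484
0.03 363 [[0.029, 0.054], [0.03, 0.052], [0.029, 0.05], [0.031, 0.048], [0.031, 0.09], [0.03, 0.087]] [[-0.031, 0.014], [-0.001, 0.042], [0.027, 0.101]]
0.05 149 [[0.026, 0.054], [0.023, 0.054], [0.019, 0.054], [0.017, 0.104], [0.017, 0.102], [0.017, 0.099]] [[-0.027, 0.054], [-0.003, 0.092], [0.016, 0.103]]
0.062 290 [[0.03, 0.07], [0.029, 0.067], [0.03, 0.065], [0.029, 0.063], [0.029, 0.06], [0.029, 0.058]] [[-0.029, -0.08], [-0.001, 0.066], [0.027, 0.079]]
(265, 190) [0.6196 0.0619] [0.001 0.03 ]
(195, 195) [0.6143 0.0964] [-0.001   0.0649]
(480, 165) [ 0.6288 -0.0493] [-0.0008 -0.0816]
(475, 180) [ 0.6205 -0.0465] [-0.0088 -0.0779]
cam in tool [0.0751896  0.00128263 0.02006649] 
 [[ 6.01636406e-04 -9.62336198e-01 -2.71861509e-01]
 [ 9.99999815e-01  5.55440123e-04  2.46876284e-04]
 [-8.65751943e-05 -2.71861607e-01  9.62336355e-01]] 
tool [[-9.34923747e-01  3.54847954e-01 -7.19062827e-04]
 [ 3.54848652e-01  9.34922587e-01 -1.48013621e-03]
 [ 1.47044771e-04 -1.63897297e-03 -9.99998646e-01]]
```

```bash
cat >> h.py <<'E'
YAW=0.098
def plan(x,y,z,yaw=YAW):
    s=read_state(); Rt=R.from_rotvec(s['orientation'])
    ty=np.array([np.cos(yaw),np.sin(yaw),0]); tz=np.array([0,0,-1.]); T=R.from_matrix(np.stack([np.cross(ty,tz),ty,tz],1))
    sl=Rt.inv().apply(np.array([x,y,z])-s['tool_pos'])*1000; dr=(Rt.inv()*T).as_rotvec()
    print('t',round(s['t'],2),'slide',sl.round(1).tolist(),'dr',dr.round(4).tolist(),'F',s['force'].round(1),'open',s['opening'].round(4))
E
python3 -c "
from h import *
plan(.622,.05,.36)"
```

```text
Traceback (most recent call last):
  File "h.py", line 23, in plan
    print('t',round(s['t'],2),'slide',sl.round(1).tolist(),'dr',dr.round(4).tolist(),'F',s['force'].round(1),'open',s['opening'].round(4))
                                                                                                                    ^^^^^^^^^^^^^^^^^^
AttributeError: 'float' object has no attribute 'round'
```

```bash
sed -i "s/s\['opening'\].round(4)/round(s['opening'],4)/" h.py
python3 -c "
from h import *
plan(.622,.05,.36)"
```

```text
t 0.1 slide [-563.8, -332.3, 44.3] dr [-0.0015, 0.0008, 1.11] F [-0.3 -1.4  0.4] open 0.0933
```

{"method": "servo_tool", "body": {
  "increments": [
    {"slide": [-564,-332,44],"dr": [-0.0015,0.0008,1.11],"jaw": 0},
    {"slide": [-564,-332,44],"dr": [-0.0015,0.0008,1.11],"jaw": 0},
    {"slide": [-564,-332,44],"dr": [-0.0015,0.0008,1.11],"jaw": 0},
    {"slide": [-564,-332,44],"dr": [-0.0015,0.0008,1.11],"jaw": 0},
    {"slide": [-564,-332,44],"dr": [-0.0015,0.0008,1.11],"jaw": 0},
    {"slide": [-564,-332,44],"dr": [-0.0015,0.0008,1.11],"jaw": 0},
    {"slide": [-564,-332,44],"dr": [-0.0015,0.0008,1.11],"jaw": 0},
    {"slide": [-564,-332,44],"dr": [-0.0015,0.0008,1.11],"jaw": 0},
    {"slide": [-564,-332,44],"dr": [-0.0015,0.0008,1.11],"jaw": 0},
    {"slide": [-564,-332,44],"dr": [-0.0015,0.0008,1.11],"jaw": 0},
    {"slide": [-564,-332,44],"dr": [-0.0015,0.0008,1.11],"jaw": 0},
    {"slide": [-564,-332,44],"dr": [-0.0015,0.0008,1.11],"jaw": 0},
    {"slide": [-564,-332,44],"dr": [-0.0015,0.0008,1.11],"jaw": 0},
    {"slide": [-564,-332,44],"dr": [-0.0015,0.0008,1.11],"jaw": 0},
    {"slide": [-564,-332,44],"dr": [-0.0015,0.0008,1.11],"jaw": 0},
    {"slide": [-564,-332,44],"dr": [-0.0015,0.0008,1.11],"jaw": 1},
    {"slide": [-564,-332,44],"dr": [-0.0015,0.0008,1.11],"jaw": 1},
    {"slide": [-564,-332,44],"dr": [-0.0015,0.0008,1.11],"jaw": 1}
  ]
}}

```text
t: 1.9
tool_pos: [0.6218, 0.0518, 0.3611]
orientation: [-2.108, -2.329, -0.003]
force: [-0.2, -0.6, 0.3]
opening: 0.0736
gripper_force: 0.0
```

Run:
```python
from h import *
plan(.622,.05,.36)
im,d,p=cam('wrist'); save('w1.png',im); np.savez('w1.npz',im=im,d=d,**p)
P=cloud(p,d); print(d[200:300:30,320])
Rz=np.array([[np.cos(YAW),-np.sin(YAW)],[np.sin(YAW),np.cos(YAW)]])
L=(P[...,:2]-[.6216,.0319])@Rz; z=P[...,2]
near=(abs(L[...,0])<.05)&(abs(L[...,1])<.14)
for n,m in dict(keepertop=near&(z>.062)&(z<.071)&(L[...,1]>.02),pad=near&(z>.043)&(z<.0475)&(L[...,1]>0)&(abs(L[...,0])<.017),step=near&(z>.055)&(z<.061)&(L[...,1]>.08),posttop=near&(z>.05)&(z<.08)&(L[...,1]<-.05),plate=near&(z>.009)&(z<.015)).items():
    if m.sum(): print(n,m.sum(),np.percentile(L[m],[1,50,99],axis=0).round(4).tolist(),np.median(z[m]).round(4))
```

```text
t 1.9 slide [-1.8, -0.0, 1.1] dr [0.0012, -0.0015, 0.0019] F [-0.2 -0.6  0.3] open 0.0736
[0.3082384  0.3517581  0.35943472 0.3438087 ]
keepertop 2723 [[-0.0286, 0.0548], [0.0015, 0.0677], [0.0318, 0.0797]] 0.0672
pad 1999 [[-0.0161, 0.0122], [0.0005, 0.0349], [0.0166, 0.0839]] 0.0461
step 1292 [[-0.0161, 0.0801], [0.0014, 0.0948], [0.0195, 0.1042]] 0.058
posttop 156 [[-0.0039, -0.0827], [0.0016, -0.0784], [0.0078, -0.0769]] 0.0594
plate 16326 [[-0.0425, -0.1127], [0.0022, -0.01], [0.0459, 0.1301]] 0.0119
```

View pics/w1.png

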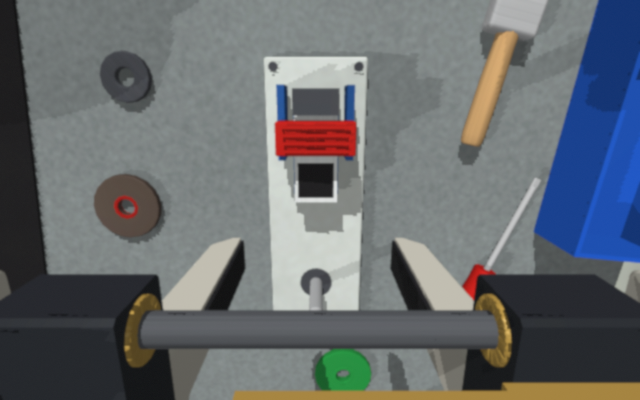

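The wrist view shows the keeper at (316,138), the pad mark at (316,181) and the post at (316,285). Depths match the given sizes: keeper top 67 mm, pad 46 mm, step 58 mm.

```bash
cat >> h.py <<'E'
Rz=np.array([[np.cos(YAW),-np.sin(YAW)],[np.sin(YAW),np.cos(YAW)]]); S0=np.array([.6232,.0321])
def planL(lx,ly,z): q=S0+Rz@[lx,ly]; plan(q[0],q[1],z)
def loc(P): return (np.asarray(P)[...,:2]-S0)@Rz
E
python3 -c "
from h import *
planL(0,.033,.245)"
```

```text
t 1.95 slide [13.2, -0.7, 116.2] dr [0.0013, -0.0014, 0.0018] F [-0.5 -0.5  0.1] open 0.0696
```

{"method": "servo_tool", "body": {
  "increments": [
    {"slide": [13,-1,0],"dr": [0.001,-0.001,0.002],"jaw": 1},
    {"slide": [13,-1,40],"dr": [0.001,-0.001,0.002],"jaw": 1},
    {"slide": [13,-1,80],"dr": [0.001,-0.001,0.002],"jaw": 1},
    {"slide": [13,-1,110],"dr": [0.001,-0.001,0.002],"jaw": 1},
    {"slide": [13,-1,115],"dr": [0.001,-0.001,0.002],"jaw": 1},
    {"slide": [13,-1,115],"dr": [0.001,-0.001,0.002],"jaw": 1},
    {"slide": [13,-1,115],"dr": [0.001,-0.001,0.002],"jaw": 1},
    {"slide": [13,-1,115],"dr": [0.001,-0.001,0.002],"jaw": 1}
  ]
}}

```text
t: 2.75
tool_pos: [0.6213, 0.0636, 0.2486]
orientation: [2.11, 2.324, 0.005]
force: [0.5, -0.4, -0.7]
opening: 0.0058
gripper_force: 0.0
```

```bash
python3 -c "
from h import *
planL(0,.033,.218)"
```

```text
t 2.75 slide [1.4, -1.3, 30.6] dr [0.004, -0.0001, -0.0019] F [ 0.5 -0.4 -0.7] open 0.0058
```

{"method": "servo_tool", "body": {
  "increments": [
    {"slide": [0,0,3],"dr": [0,0,0],"jaw": 1},
    {"slide": [0,0,6],"dr": [0,0,0],"jaw": 1},
    {"slide": [0,0,10],"dr": [0,0,0],"jaw": 1},
    {"slide": [0,0,14],"dr": [0,0,0],"jaw": 1},
    {"slide": [0,0,18],"dr": [0,0,0],"jaw": 1},
    {"slide": [0,0,22],"dr": [0,0,0],"jaw": 1},
    {"slide": [0,0,25],"dr": [0,0,0],"jaw": 1},
    {"slide": [0,0,27],"dr": [0,0,0],"jaw": 1},
    {"slide": [0,0,28],"dr": [0,0,0],"jaw": 1},
    {"slide": [0,0,28],"dr": [0,0,0],"jaw": 1}
  ]
}}

```text
t: 3.75
tool_pos: [0.6203, 0.0633, 0.2184]
orientation: [-2.112, -2.325, -0.0]
force: [-3.9, -0.6, 10.0]
opening: 0.0007
gripper_force: 4.7
```

```bash
python3 -c "
from h import *
planL(0,.033,.218);planL(0,.0725,.218)"
```

```text
t 3.75 slide [1.6, -0.2, 0.4] dr [-0.0001, -0.0002, -0.002] F [-3.9 -0.6 10. ] open 0.0007
t 3.75 slide [41.1, -0.3, 0.4] dr [-0.0001, -0.0002, -0.002] F [-3.9 -0.6 10. ] open 0.0007
```

{"method": "servo_tool", "body": {
  "increments": [
    {"slide": [4,0,0],"dr": [0,0,0],"jaw": 1},
    {"slide": [8,0,0],"dr": [0,0,0],"jaw": 1},
    {"slide": [12,0,0],"dr": [0,0,0],"jaw": 1},
    {"slide": [16,0,0],"dr": [0,0,0],"jaw": 1},
    {"slide": [20,0,0],"dr": [0,0,0],"jaw": 1},
    {"slide": [24,0,0],"dr": [0,0,0],"jaw": 1},
    {"slide": [28,0,0],"dr": [0,0,0],"jaw": 1},
    {"slide": [32,0,0],"dr": [0,0,0],"jaw": 1},
    {"slide": [36,0,0],"dr": [0,0,0],"jaw": 1},
    {"slide": [39,0,0],"dr": [0,0,0],"jaw": 1},
    {"slide": [41,0,0],"dr": [0,0,0],"jaw": 1},
    {"slide": [41,0,0],"dr": [0,0,0],"jaw": 1},
    {"slide": [41,0,0],"dr": [0,0,0],"jaw": 1}
  ]
}}

```text
t: 5.05
tool_pos: [0.6177, 0.1012, 0.2195]
orientation: [2.11, 2.32, -0.002]
force: [0.5, -17.6, 9.9]
opening: 0.0006
gripper_force: 11.4
```

```bash
python3 -c "
from h import *
planL(0,.0725,.218);planL(0,.07,.218)"
```

```text
t 5.05 slide [3.2, -1.3, 1.5] dr [0.003, 0.0052, -0.0031] F [  0.5 -17.6   9.9] open 0.0006
t 5.05 slide [0.7, -1.3, 1.5] dr [0.003, 0.0052, -0.0031] F [  0.5 -17.6   9.9] open 0.0006
```

{"method": "servo_tool", "body": {
  "increments": [
    {"slide": [-3,0,0],"dr": [0,0,0],"jaw": 1},
    {"slide": [-4,0,-10],"dr": [0,0,0],"jaw": 1},
    {"slide": [-4,0,-50],"dr": [0,0,0],"jaw": 0},
    {"slide": [-14,0,-100],"dr": [0,0,0],"jaw": 0},
    {"slide": [-44,0,-140],"dr": [0,0,0],"jaw": 0},
    {"slide": [-54,0,-140],"dr": [0,0,0],"jaw": 0},
    {"slide": [-54,0,-140],"dr": [0,0,0],"jaw": 0},
    {"slide": [-54,0,-140],"dr": [0,0,0],"jaw": 0},
    {"slide": [-54,0,-140],"dr": [0,0,0],"jaw": 0}
  ]
}}

```text
t: 5.95
tool_pos: [0.6207, 0.0512, 0.3552]
orientation: [-2.109, -2.323, 0.004]
force: [0.2, 0.2, -0.5]
opening: 0.052
gripper_force: 0.0
```

```bash
cat > look.py <<'E'
from h import *
# usage: ring(seed xy, dia): find ring by height above bench near seed in wrist view
def ring(seed,dia,h=.008,img=None):
    im,d,p=cam('wrist'); P=cloud(p,d); 
    m=(abs(P[...,2]-h)<.003)&(np.hypot(*np.moveaxis(P[...,:2]-seed,-1,0))<.075)&(d>0)
    k,l,s,c=cv2.connectedComponentsWithStats(m.astype(np.uint8))
    o=sorted(range(1,k),key=lambda i:-s[i,4])[0]
    cs,_=cv2.findContours((l==o).astype(np.uint8),cv2.RETR_CCOMP,cv2.CHAIN_APPROX_NONE)
    out=max(cs,key=cv2.contourArea)
    w=cast(p,out[:,0,0],out[:,0,1],h)[:,:2]
    (a,r)=cv2.minEnclosingCircle((w*1000).astype(np.float32)); el=cv2.fitEllipse((w*1000).astype(np.float32))
    M=w.mean(0)
    print('ring',s[o,4],'enc',np.round(a,1),'dia',round(2*r,1),'ell',np.round(el[0],1),np.round(el[1],1),'expect',dia)
    if img: save(img,im)
    return np.array(el[0])/1000,im,d,p
E
python3 - <<'E'
from h import *
im,d,p=cam('wrist'); save('w2.png',im)
P=cloud(p,d);L=loc(P);z=P[...,2]
near=(abs(L[...,0])<.034)&(abs(L[...,1])<.14)
for n,m in dict(keepertop=near&(z>.062)&(z<.071)&(L[...,1]>.02),pad=near&(z>.03)&(z<.042)&(L[...,1]>0)&(L[...,1]<.06)&(abs(L[...,0])<.017)).items():
    print(n,m.sum(),np.percentile(L[m],[1,50,99],axis=0).round(4).tolist(),np.median(z[m]).round(4))
plan(.4419,.1298,.30)
E
```

```text
keepertop 3086 [[-0.0303, 0.0786], [0.0002, 0.0914], [0.0302, 0.1038]] 0.0672
pad 2229 [[-0.0167, 0.0119], [0.0002, 0.0366], [0.0166, 0.0594]] 0.0351
t 6.0 slide [95.4, -170.3, 56.1] dr [-0.004, -0.001, -0.0012] F [0.1 0.7 0.2] open 0.0558
```

The keeper has moved 24 mm from about 3.6 mm, so it is at its stop. The pad is at 35 mm with nothing touching it, so the plunger is trapped at 11 mm. Next is the flange.

{"method": "servo_tool", "body": {
  "increments": [
    {"slide": [95,-170,0],"dr": [-0.004,-0.001,-0.001],"jaw": 0},
    {"slide": [95,-170,0],"dr": [-0.004,-0.001,-0.001],"jaw": 0},
    {"slide": [95,-170,56],"dr": [-0.004,-0.001,-0.001],"jaw": 0},
    {"slide": [95,-170,56],"dr": [-0.004,-0.001,-0.001],"jaw": 0},
    {"slide": [95,-170,56],"dr": [-0.004,-0.001,-0.001],"jaw": 0},
    {"slide": [95,-170,56],"dr": [-0.004,-0.001,-0.001],"jaw": 0},
    {"slide": [95,-170,56],"dr": [-0.004,-0.001,-0.001],"jaw": 0},
    {"slide": [95,-170,56],"dr": [-0.004,-0.001,-0.001],"jaw": 0},
    {"slide": [95,-170,56],"dr": [-0.004,-0.001,-0.001],"jaw": 0}
  ]
}}

```text
t: 6.9
tool_pos: [0.4446, 0.1284, 0.303]
orientation: [2.109, 2.322, 0.006]
force: [0.2, 0.1, -0.2]
opening: 0.0934
gripper_force: 0.0
```

Run:
```python
from look import *
c,im,d,p=ring([.4419,.1298],44,img='w3.png')
print(proj(p,[[c[0],c[1],.008]]))
plan(c[0],c[1],.30); plan(c[0],c[1],.1885)
```

```text
ring 1940 enc [443.7 130.5] dia 43.5 ell [443.9 130.5] [42.3 42.6] expect 44
[[313.52984922 195.40894253]]
t 6.95 slide [2.1, -0.2, 2.8] dr [0.0054, 0.0005, -0.0019] F [ 0.1 -0.1 -0.4] open 0.0928
t 6.95 slide [2.2, -0.8, 114.3] dr [0.0054, 0.0005, -0.0019] F [ 0.1 -0.1 -0.4] open 0.0928
```

View pics/w3.png

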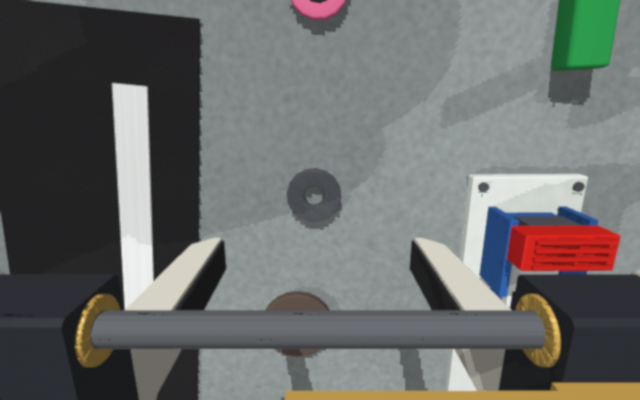

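The view shows the flange at (314,195), centred between the open fingers. Its measured diameter is 43.5 mm.

{"method": "servo_tool", "body": {
  "increments": [
    {"slide": [2,-0.5,40],"dr": [0.004,0,-0.002],"jaw": 0},
    {"slide": [2,-0.5,75],"dr": [0.004,0,-0.002],"jaw": 0},
    {"slide": [2,-0.5,100],"dr": [0.004,0,-0.002],"jaw": 0},
    {"slide": [2,-0.5,108],"dr": [0.004,0,-0.002],"jaw": 0},
    {"slide": [2,-0.5,110],"dr": [0.004,0,-0.002],"jaw": 0},
    {"slide": [2,-0.5,110],"dr": [0.004,0,-0.002],"jaw": 0},
    {"slide": [2,-0.5,110],"dr": [0.004,0,-0.002],"jaw": 0}
  ]
}}

```text
t: 7.65
tool_pos: [0.4439, 0.1308, 0.1935]
orientation: [2.108, 2.327, 0.003]
force: [-0.9, 0.3, 0.5]
opening: 0.093
gripper_force: 0.0
```

Run:
```python
from h import *
for i in range(3): read_camera('wrist'); s=read_state(); print(s['tool_pos'].round(4), s['force'].round(1)); plan(.4437,.1305,.1885)
```

```text
[0.4439 0.1308 0.1935] [-0.2  0.4 -0.1]
t 7.7 slide [-0.3, -0.2, 5.0] dr [0.0027, 0.0004, 0.0009] F [-0.2  0.4 -0.1] open 0.0933
[0.4437 0.1308 0.1933] [0.4 0.5 1. ]
t 7.75 slide [-0.3, -0.0, 4.8] dr [0.0024, 0.0004, 0.001] F [0.4 0.5 1. ] open 0.0928
[0.4435 0.1307 0.1931] [-0.6  1.3 -0.1]
t 7.8 slide [-0.3, 0.1, 4.6] dr [0.002, 0.0005, 0.001] F [-0.6  1.3 -0.1] open 0.0927
```

{"method": "servo_tool", "body": {
  "increments": [
    {"slide": [0,0,3],"dr": [0.002,0,0.001],"jaw": 0},
    {"slide": [0,0,4],"dr": [0.002,0,0.001],"jaw": 0},
    {"slide": [0,0,4],"dr": [0.002,0,0.001],"jaw": 1},
    {"slide": [0,0,4],"dr": [0.002,0,0.001],"jaw": 1},
    {"slide": [0,0,4],"dr": [0.002,0,0.001],"jaw": 1},
    {"slide": [0,0,4],"dr": [0.002,0,0.001],"jaw": 1},
    {"slide": [0,0,4],"dr": [0.002,0,0.001],"jaw": 1},
    {"slide": [0,0,4],"dr": [0.002,0,0.001],"jaw": 1},
    {"slide": [0,0,4],"dr": [0.002,0,0.001],"jaw": 1}
  ],
  "force": 15
}}

```text
t: 8.7
tool_pos: [0.4429, 0.1307, 0.1878]
orientation: [-2.109, -2.327, 0.003]
force: [-0.5, 0.4, -0.5]
opening: 0.0429
gripper_force: 15.0
```

Run:
```python
from h import *
s=read_state(); print(s['tool_pos'].round(4), s['force'].round(1),s['opening'],s['gripper_force'])
planL(0.0,-.081,.30)
# post analysis from w1
z=np.load('w1.npz'); im,d=z['im'],z['d']; p={k:z[k] for k in('fx','fy','cx','cy','rvec','tvec')}
c=np.array(S0+Rz@[0,-.082]); print(proj(p,[[*c,.012],[*c,.074]]))
g=im[240:312,280:352].astype(int); 
P=cloud(p,d); L=loc(P)
for r in range(258,312,6):
    zz=P[r,:,2]; q=(zz>.02)&(zz<.08)&(abs(L[r,:,0])<.02)&(abs(L[r,:,1]+.08)<.02); 
    if q.any(): print(r,np.nonzero(q)[0][[0,-1]],L[r,q].mean(0).round(4),zz[q].mean().round(3))
```

```text
[0.4429 0.1307 0.1878] [-0.5  0.4 -0.5] 0.04287264463582626 15.02047567628324
t 8.7 slide [-196.8, 169.6, -112.4] dr [-0.0022, 0.0006, 0.0] F [-0.5  0.4 -0.5] open 0.0429
[[315.368728   280.70630303]
 [314.9954429  316.26522636]]
282 [312 319] [ 0.0002 -0.0779] 0.022
288 [310 321] [ 0.0002 -0.0787] 0.032
294 [310 321] [ 0.0003 -0.0788] 0.043
300 [310 321] [ 0.0003 -0.0785] 0.054
306 [309 322] [ 0.0004 -0.0791] 0.063
```

{"method": "servo_tool", "body": {
  "increments": [
    {"slide": [0,0,-50],"dr": [-0.002,0,0],"jaw": 1},
    {"slide": [0,0,-100],"dr": [-0.002,0,0],"jaw": 1},
    {"slide": [-20,20,-130],"dr": [-0.002,0,0],"jaw": 1},
    {"slide": [-270,170,-130],"dr": [-0.002,0,0],"jaw": 1},
    {"slide": [-270,170,-130],"dr": [-0.002,0,0],"jaw": 1},
    {"slide": [-270,170,-130],"dr": [-0.002,0,0],"jaw": 1},
    {"slide": [-270,170,-130],"dr": [-0.002,0,0],"jaw": 1},
    {"slide": [-270,170,-130],"dr": [-0.002,0,0],"jaw": 1},
    {"slide": [-270,170,-130],"dr": [-0.002,0,0],"jaw": 1},
    {"slide": [-270,170,-130],"dr": [-0.002,0,0],"jaw": 1},
    {"slide": [-270,170,-130],"dr": [-0.002,0,0],"jaw": 1},
    {"slide": [-270,170,-130],"dr": [-0.002,0,0],"jaw": 1},
    {"slide": [-270,170,-130],"dr": [-0.002,0,0],"jaw": 1}
  ]
}}

```text
t: 10.0
tool_pos: [0.6383, -0.1201, 0.3178]
orientation: [2.108, 2.329, -0.001]
force: [0.1, -0.9, -0.5]
opening: 0.0427
gripper_force: 15.0
```

Run:
```python
from h import *
s=read_state()
im,d,p=cam('wrist'); save('w4.png',im); np.savez('w4.npz',im=im,d=d,pos=s['tool_pos'],ori=s['orientation'],**p)
P=cloud(p,d); L=loc(P); z=P[...,2]
m=(z>.02)&(z<.08)&(abs(L[...,0])<.02)&(abs(L[...,1]+.08)<.02)
v,u=np.nonzero(m); print(m.sum(),u.min(),u.max(),v.min(),v.max()); t=m&(z>.070); print('tip',t.sum(),L[t].mean(0).round(4),z[t].max().round(4))
for lo in (.02,.03,.04,.05,.06): 
    q=m&(z>lo)&(z<lo+.01)
    if q.any(): print(lo,q.sum(),L[q].mean(0).round(4))
planL(0,-.155,.318)
```

```text
299 307 325 100 119
tip 166 [ 0.0002 -0.0836] 0.0752
0.03 3 [ 0.0015 -0.0782]
0.04 2 [ 0.0002 -0.0776]
0.06 128 [ 0.0001 -0.0832]
t 10.05 slide [-2.1, -0.2, -0.0] dr [0.0, 0.0005, 0.0014] F [ 0.4  0.4 -0.1] open 0.043
```

View pics/w4.png

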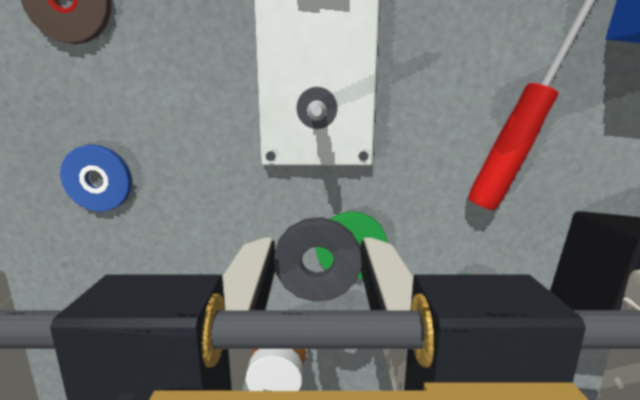

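The view shows the held flange at (318,259) and the post tip at (316,108). The green look-alike is behind the flange at (350,235). I'll measure where the held ring sits in the tool frame.

```bash
cat > held.py <<'E'
from h import *
def held(im,d,p,s,dia,tz=.180,img=None):
    Rt=R.from_rotvec(s['orientation']); P=cloud(p,d); T=Rt.inv().apply((P-s['tool_pos']).reshape(-1,3)).reshape(P.shape)
    r=dia/2000+.006
    m=(abs(T[...,2]-tz)<.004)&(abs(T[...,0])<r)&(abs(T[...,1])<dia/2000-.002)&(d>0)
    k,l,st,c=cv2.connectedComponentsWithStats(m.astype(np.uint8)); i=1+np.argmax(st[1:,4]); m=l==i
    zt=np.median(T[m][:,2])
    cs,h=cv2.findContours(m.astype(np.uint8),cv2.RETR_CCOMP,cv2.CHAIN_APPROX_NONE)
    def tl(c,z):  # ray onto tool-plane z
        r_=R.from_rotvec(np.ravel(p['rvec'])).as_matrix(); cc=Rt.inv().apply(-r_.T@np.ravel(p['tvec'])-s['tool_pos'])
        ray=np.stack([(c[:,0]-p['cx'])/p['fx'],(c[:,1]-p['cy'])/p['fy'],np.ones(len(c))],1)@r_; ray=Rt.inv().apply(ray)
        return (cc+ray*((z-cc[2])/ray[:,2])[:,None])[:,:2]*1000
    out=max(cs,key=cv2.contourArea); e=tl(out[:,0],zt)
    lo,hi=np.percentile(e[:,0],[0,100]); print('outline x',round(lo,1),round(hi,1),'mid',round((lo+hi)/2,2),'y',e[:,1].min().round(1),e[:,1].max().round(1),'ztop',round(zt,4))
    for c,hh in zip(cs,h[0]):
        if hh[3]>=0 and len(c)>15:
            b=tl(c[:,0],zt); print('hole',len(c),'x',b[:,0].min().round(1),b[:,0].max().round(1),'mid',((b[:,0].min()+b[:,0].max())/2).round(2),'y mid',((b[:,1].min()+b[:,1].max())/2).round(2))
E
python3 - <<'E'
from held import *
z=np.load('w4.npz'); p={k:z[k] for k in('fx','fy','cx','cy','rvec','tvec')}
held(z['im'],z['d'],p,dict(tool_pos=z['pos'],orientation=z['ori']),44)
planL(.0002,-.0834,.30)
E
```

```text
outline x -21.8 22.4 mid 0.3 y -19.8 20.0 ztop 0.1801
hole 87 x -7.3 8.2 mid 0.44 y mid 1.02
t 10.05 slide [69.6, 0.1, 17.9] dr [0.0, 0.0005, 0.0014] F [ 0.4  0.4 -0.1] open 0.043
```

{"method": "servo_tool", "body": {
  "increments": [
    {"slide": [35,-1,0],"dr": [0,0,0.001],"jaw": 1},
    {"slide": [69,-1,0],"dr": [0,0,0.001],"jaw": 1},
    {"slide": [69,-1,18],"dr": [0,0,0.001],"jaw": 1},
    {"slide": [69,-1,40],"dr": [0,0,0.001],"jaw": 1},
    {"slide": [69,-1,48],"dr": [0,0,0.001],"jaw": 1},
    {"slide": [69,-1,48],"dr": [0,0,0.001],"jaw": 1},
    {"slide": [69,-1,48],"dr": [0,0,0.001],"jaw": 1},
    {"slide": [69,-1,48],"dr": [0,0,0.001],"jaw": 1},
    {"slide": [69,-1,48],"dr": [0,0,0.001],"jaw": 1}
  ]
}}

```text
t: 10.95
tool_pos: [0.6314, -0.053, 0.2709]
orientation: [2.11, 2.325, 0.001]
force: [-0.5, 0.6, -1.2]
opening: 0.0426
gripper_force: 15.0
```

Run:
```python
from h import *
planL(-.0008,-.0838,.200)
```

```text
t 10.95 slide [1.8, -0.8, 70.9] dr [0.0017, 0.0011, -0.0013] F [-0.5  0.6 -1.2] open 0.0426
```

{"method": "servo_tool", "body": {
  "increments": [
    {"slide": [0.7,-0.4,0],"dr": [0.001,0.001,0],"jaw": 1},
    {"slide": [0.7,-0.4,4],"dr": [0.001,0.001,0],"jaw": 1},
    {"slide": [0.7,-0.4,8],"dr": [0.001,0.001,0],"jaw": 1},
    {"slide": [0.7,-0.4,12],"dr": [0.001,0.001,0],"jaw": 1},
    {"slide": [0.7,-0.4,16],"dr": [0.001,0.001,0],"jaw": 1},
    {"slide": [0.7,-0.4,20],"dr": [0.001,0.001,0],"jaw": 1},
    {"slide": [0.7,-0.4,24],"dr": [0.001,0.001,0],"jaw": 1},
    {"slide": [0.7,-0.4,24],"dr": [0.001,0.001,0],"jaw": 1}
  ]
}}

```text
t: 11.75
tool_pos: [0.6302, -0.0521, 0.2446]
orientation: [-2.11, -2.325, 0.002]
force: [0.3, -0.1, -1.4]
opening: 0.0428
gripper_force: 15.0
```

Run:
```python
from h import *
planL(-.0008,-.0838,.200)
print(read_state()['wrist_torque'].round(2))
```

```text
t 11.75 slide [0.6, 0.6, 44.6] dr [-0.0025, -0.0007, -0.001] F [ 0.3 -0.1 -1.4] open 0.0428
[-0.06  0.05 -0.03]
```

{"method": "servo_tool", "body": {
  "increments": [
    {"slide": [0.4,0.4,8],"dr": [-0.001,0,0],"jaw": 1},
    {"slide": [0.4,0.4,16],"dr": [-0.001,0,0],"jaw": 1},
    {"slide": [0.4,0.4,24],"dr": [-0.001,0,0],"jaw": 1},
    {"slide": [0.4,0.4,32],"dr": [-0.001,0,0],"jaw": 1},
    {"slide": [0.4,0.4,38],"dr": [-0.001,0,0],"jaw": 1},
    {"slide": [0.4,0.4,42],"dr": [-0.001,0,0],"jaw": 1},
    {"slide": [0.4,0.4,44],"dr": [-0.001,0,0],"jaw": 1},
    {"slide": [0.4,0.4,44],"dr": [-0.001,0,0],"jaw": 1},
    {"slide": [0.4,0.4,44],"dr": [-0.001,0,0],"jaw": 1},
    {"slide": [0.4,0.4,44],"dr": [-0.001,0,0],"jaw": 1}
  ]
}}

```text
t: 12.75
tool_pos: [0.631, -0.0517, 0.2021]
orientation: [2.111, 2.326, 0.001]
force: [-0.1, 0.1, -1.1]
opening: 0.0427
gripper_force: 15.0
```

Run:
```python
from h import *
planL(-.0008,-.0838,.200)
```

```text
t 12.75 slide [0.4, -0.4, 2.1] dr [0.0006, -0.0002, -0.001] F [-0.1  0.1 -1.1] open 0.0427
```

{"method": "servo_tool", "body": {
  "increments": [
    {"slide": [0,0,1.5],"dr": [0,0,0],"jaw": 1},
    {"slide": [0,0,1.5],"dr": [0,0,0],"jaw": 0.8},
    {"slide": [0,0,1.5],"dr": [0,0,0],"jaw": 0.3},
    {"slide": [0,0,1.5],"dr": [0,0,0],"jaw": 0},
    {"slide": [0,0,1.5],"dr": [0,0,0],"jaw": 0},
    {"slide": [0,0,-40],"dr": [0,0,0],"jaw": 0},
    {"slide": [0,0,-85],"dr": [0,0,0],"jaw": 0},
    {"slide": [0,0,-110],"dr": [0,0,0],"jaw": 0},
    {"slide": [0,0,-110],"dr": [0,0,0],"jaw": 0}
  ]
}}

```text
t: 13.65
tool_pos: [0.6326, -0.052, 0.3178]
orientation: [2.106, 2.321, 0.008]
force: [0.1, -0.0, -0.7]
opening: 0.0917
gripper_force: 0.0
```

Run:
```python
from h import *
plan(.4382,.0089,.30)
```

```text
t 13.65 slide [79.5, -187.8, 16.0] dr [0.009, 0.0021, -0.001] F [ 0.1 -0.  -0.7] open 0.0917
```

{"method": "servo_tool", "body": {
  "increments": [
    {"slide": [79,-188,12],"dr": [0,0,0],"jaw": 0},
    {"slide": [79,-188,12],"dr": [0,0,0],"jaw": 0},
    {"slide": [79,-188,12],"dr": [0,0,0],"jaw": 0},
    {"slide": [79,-188,12],"dr": [0,0,0],"jaw": 0},
    {"slide": [79,-188,12],"dr": [0,0,0],"jaw": 0},
    {"slide": [79,-188,12],"dr": [0,0,0],"jaw": 0},
    {"slide": [79,-188,12],"dr": [0,0,0],"jaw": 0},
    {"slide": [79,-188,12],"dr": [0,0,0],"jaw": 0}
  ]
}}

```text
t: 14.45
tool_pos: [0.4375, 0.0083, 0.3003]
orientation: [2.111, 2.325, 0.001]
force: [-0.4, -0.1, 0.3]
opening: 0.0931
gripper_force: 0.0
```

Run:
```python
from look import *
c,im,d,p=ring([.4382,.0089],64,img='w5.png')
plan(c[0],c[1],.1885)
P=cloud(p,d);L=loc(P);m=(abs(P[...,2]-.020)<.003)&(np.hypot(L[...,0],L[...,1]+.083)<.04); print('flange',m.sum(),L[m].mean(0) if m.any() else '')
```

```text
ring 4555 enc [440.3   9.8] dia 63.5 ell [440.3   9.8] [62.2 62.6] expect 64
t 14.5 slide [1.2, 3.0, 111.6] dr [0.0007, -0.0002, -0.0015] F [-0.2  0.8  0.1] open 0.093
flange 57 [-0.00100699 -0.06374111]
```

{"method": "servo_tool", "body": {
  "increments": [
    {"slide": [1,2,40],"dr": [0,0,0],"jaw": 0},
    {"slide": [1,2,75],"dr": [0,0,0],"jaw": 0},
    {"slide": [1,2,98],"dr": [0,0,0],"jaw": 0},
    {"slide": [1,2,106],"dr": [0,0,0],"jaw": 0},
    {"slide": [1,2,109],"dr": [0,0,0],"jaw": 0},
    {"slide": [1,2,109],"dr": [0,0,0],"jaw": 0},
    {"slide": [1,2,109],"dr": [0,0,0],"jaw": 0},
    {"slide": [1,2,109],"dr": [0,0,0],"jaw": 0},
    {"slide": [1,2,109],"dr": [0,0,0],"jaw": 0}
  ]
}}

```text
t: 15.4
tool_pos: [0.4385, 0.0099, 0.1916]
orientation: [2.11, 2.326, 0.002]
force: [-0.1, 0.4, -0.7]
opening: 0.0929
gripper_force: 0.0
```

{"method": "servo_tool", "body": {
  "increments": [
    {"slide": [0,0,2],"dr": [0,0,0],"jaw": 0},
    {"slide": [0,0,3],"dr": [0,0,0],"jaw": 0},
    {"slide": [0,0,3],"dr": [0,0,0],"jaw": 0},
    {"slide": [0,0,3],"dr": [0,0,0],"jaw": 1},
    {"slide": [0,0,3],"dr": [0,0,0],"jaw": 1},
    {"slide": [0,0,3],"dr": [0,0,0],"jaw": 1},
    {"slide": [0,0,3],"dr": [0,0,0],"jaw": 1},
    {"slide": [0,0,3],"dr": [0,0,0],"jaw": 1}
  ]
}}

```text
t: 16.2
tool_pos: [0.438, 0.0099, 0.1877]
orientation: [-2.111, -2.326, -0.0]
force: [-0.2, -0.7, -0.3]
opening: 0.064
gripper_force: 15.0
```

Run:
```python
from h import *
s=read_state(); print(s['tool_pos'].round(4),s['opening'],s['gripper_force']); planL(0,-.155,.318)
```

```text
[0.438  0.0099 0.1877] 0.06397793339096439 15.000262559624389
t 16.2 slide [-150.8, 186.6, -130.4] dr [-0.0001, -0.0004, -0.001] F [-0.2 -0.7 -0.3] open 0.064
```

{"method": "servo_tool", "body": {
  "increments": [
    {"slide": [0,0,-50],"dr": [0,0,0],"jaw": 1},
    {"slide": [0,0,-100],"dr": [0,0,0],"jaw": 1},
    {"slide": [-20,20,-130],"dr": [0,0,0],"jaw": 1},
    {"slide": [-150,186,-130],"dr": [0,0,0],"jaw": 1},
    {"slide": [-150,186,-130],"dr": [0,0,0],"jaw": 1},
    {"slide": [-150,186,-130],"dr": [0,0,0],"jaw": 1},
    {"slide": [-150,186,-130],"dr": [0,0,0],"jaw": 1},
    {"slide": [-150,186,-130],"dr": [0,0,0],"jaw": 1},
    {"slide": [-150,186,-130],"dr": [0,0,0],"jaw": 1},
    {"slide": [-150,186,-130],"dr": [0,0,0],"jaw": 1},
    {"slide": [-150,186,-130],"dr": [0,0,0],"jaw": 1},
    {"slide": [-150,186,-130],"dr": [0,0,0],"jaw": 1}
  ]
}}

```text
t: 17.4
tool_pos: [0.637, -0.1206, 0.3182]
orientation: [2.11, 2.327, 0.001]
force: [0.1, -0.2, -0.1]
opening: 0.064
gripper_force: 15.0
```

```bash
cat >> held.py <<'E'
def check(dia,img,zstack,tz=.180):
    s=read_state(); im,d,p=cam('wrist'); save(img,im); held(im,d,p,s,dia,tz)
    P=cloud(p,d); L=loc(P); z=P[...,2]; rr=np.hypot(L[...,0],L[...,1]+.0834)
    t=(z>.066)&(z<.08)&(rr<.015); print('tip',t.sum(),L[t].mean(0).round(4))
    m=(abs(z-zstack)<.003)&(rr<.036)
    if m.sum()>20:
        v,u=np.nonzero(m); w=loc(cast(p,u,v,zstack)); (a,r)=cv2.minEnclosingCircle((w*1000).astype(np.float32)); print('stack top',np.round(a,1),'dia',round(2*r,1),'z',np.median(z[m]).round(4),'tilt',np.linalg.lstsq(np.c_[P[m][:,:2],np.ones(m.sum())],z[m],rcond=None)[0][:2].round(3))
    planL(-.0008,-.0838,.27)
E
python3 - <<'E'
from held import *
check(64,'w6.png',.020)
E
```

```text
outline x -26.2 31.7 mid 2.76 y -29.9 30.0 ztop 0.1798
hole 86 x -7.1 7.7 mid 0.3 y mid 1.0
tip 279 [ 0.0003 -0.0835]
stack top [  0.  -84.6] dia 43.4 z 0.0199 tilt [ 0.003 -0.002]
t 17.45 slide [69.6, 0.3, 48.3] dr [0.0005, -0.0001, -0.0003] F [-0.1 -0.2 -0.9] open 0.0638
```

{"method": "servo_tool", "body": {
  "increments": [
    {"slide": [35,0,0],"dr": [0,0,0],"jaw": 1},
    {"slide": [69.5,0.3,0],"dr": [0,0,0],"jaw": 1},
    {"slide": [69.5,0.3,18],"dr": [0,0,0],"jaw": 1},
    {"slide": [69.5,0.3,36],"dr": [0,0,0],"jaw": 1},
    {"slide": [69.5,0.3,44],"dr": [0,0,0],"jaw": 1},
    {"slide": [69.5,0.3,44],"dr": [0,0,0],"jaw": 1},
    {"slide": [69.5,0.3,44],"dr": [0,0,0],"jaw": 1},
    {"slide": [69.5,0.3,48],"dr": [0,0,0],"jaw": 1},
    {"slide": [69.5,0.3,52],"dr": [0,0,0],"jaw": 1},
    {"slide": [69.5,0.3,56],"dr": [0,0,0],"jaw": 1},
    {"slide": [69.5,0.3,60],"dr": [0,0,0],"jaw": 1},
    {"slide": [69.5,0.3,60],"dr": [0,0,0],"jaw": 1},
    {"slide": [69.5,0.3,60],"dr": [0,0,0],"jaw": 1}
  ]
}}

```text
t: 18.75
tool_pos: [0.6311, -0.0522, 0.2573]
orientation: [-2.111, -2.326, 0.0]
force: [-0.3, 0.0, 0.1]
opening: 0.0639
gripper_force: 15.0
```

Run:
```python
from h import *
planL(-.0008,-.0838,.208)
```

```text
t 18.75 slide [0.8, -0.4, 49.3] dr [-0.0007, -0.0005, -0.001] F [-0.3  0.   0.1] open 0.0639
```

{"method": "servo_tool", "body": {
  "increments": [
    {"slide": [0.6,-0.3,4],"dr": [0,0,0],"jaw": 1},
    {"slide": [0.6,-0.3,10],"dr": [0,0,0],"jaw": 1},
    {"slide": [0.6,-0.3,18],"dr": [0,0,0],"jaw": 1},
    {"slide": [0.6,-0.3,26],"dr": [0,0,0],"jaw": 1},
    {"slide": [0.6,-0.3,34],"dr": [0,0,0],"jaw": 1},
    {"slide": [0.6,-0.3,41],"dr": [0,0,0],"jaw": 1},
    {"slide": [0.6,-0.3,46],"dr": [0,0,0],"jaw": 1},
    {"slide": [0.6,-0.3,48],"dr": [0,0,0],"jaw": 1},
    {"slide": [0.6,-0.3,48],"dr": [0,0,0],"jaw": 1},
    {"slide": [0.6,-0.3,48],"dr": [0,0,0],"jaw": 1}
  ]
}}

```text
t: 19.75
tool_pos: [0.631, -0.0516, 0.2099]
orientation: [2.111, 2.326, 0.001]
force: [-0.7, -0.1, -0.7]
opening: 0.0642
gripper_force: 15.0
```

Run:
```python
from h import *
planL(-.0008,-.0838,.208)
```

```text
t 19.75 slide [0.3, -0.4, 1.9] dr [0.0003, -0.0002, -0.001] F [-0.7 -0.1 -0.7] open 0.0642
```

{"method": "servo_tool", "body": {
  "increments": [
    {"slide": [0,0,1.5],"dr": [0,0,0],"jaw": 1},
    {"slide": [0,0,1.5],"dr": [0,0,0],"jaw": 0.8},
    {"slide": [0,0,1.5],"dr": [0,0,0],"jaw": 0.3},
    {"slide": [0,0,1.5],"dr": [0,0,0],"jaw": 0},
    {"slide": [0,0,1.5],"dr": [0,0,0],"jaw": 0},
    {"slide": [0,0,-40],"dr": [0,0,0],"jaw": 0},
    {"slide": [0,0,-85],"dr": [0,0,0],"jaw": 0},
    {"slide": [0,0,-92],"dr": [0,0,0],"jaw": 0},
    {"slide": [-20,-50,-92],"dr": [0,0,0],"jaw": 0},
    {"slide": [-35,-100,-92],"dr": [0,0,0],"jaw": 0},
    {"slide": [-56,-186,-92],"dr": [0,0,0],"jaw": 0},
    {"slide": [-56,-186,-92],"dr": [0,0,0],"jaw": 0},
    {"slide": [-56,-186,-92],"dr": [0,0,0],"jaw": 0},
    {"slide": [-56,-186,-92],"dr": [0,0,0],"jaw": 0},
    {"slide": [-56,-186,-92],"dr": [0,0,0],"jaw": 0},
    {"slide": [-56,-186,-92],"dr": [0,0,0],"jaw": 0}
  ]
}}

```text
t: 21.35
tool_pos: [0.4523, -0.1252, 0.302]
orientation: [2.11, 2.327, 0.001]
force: [0.5, 0.3, 0.4]
opening: 0.093
gripper_force: 0.0
```

Run:
```python
from look import *
c,im,d,p=ring([.4514,-.126],57,img='w7.png')
plan(c[0],c[1],.1885)
```

```text
ring 3505 enc [ 453.5 -125.6] dia 56.7 ell [ 453.6 -125.7] [55.4 55.6] expect 57
t 21.4 slide [-0.7, 1.3, 113.4] dr [0.0003, -0.0002, -0.0] F [-0.5 -0.4 -0.6] open 0.0931
```

{"method": "servo_tool", "body": {
  "increments": [
    {"slide": [-0.5,0.5,40],"dr": [0,0,0],"jaw": 0},
    {"slide": [-0.5,0.5,75],"dr": [0,0,0],"jaw": 0},
    {"slide": [-0.5,0.5,98],"dr": [0,0,0],"jaw": 0},
    {"slide": [-0.5,0.5,107],"dr": [0,0,0],"jaw": 0},
    {"slide": [-0.5,0.5,111],"dr": [0,0,0],"jaw": 0},
    {"slide": [-0.5,0.5,113],"dr": [0,0,0],"jaw": 0},
    {"slide": [-0.5,0.5,113],"dr": [0,0,0],"jaw": 0},
    {"slide": [-0.5,0.5,113],"dr": [0,0,0],"jaw": 0},
    {"slide": [-0.5,0.5,113],"dr": [0,0,0],"jaw": 0},
    {"slide": [-0.5,0.5,113],"dr": [0,0,0],"jaw": 1},
    {"slide": [-0.5,0.5,113],"dr": [0,0,0],"jaw": 1},
    {"slide": [-0.5,0.5,113],"dr": [0,0,0],"jaw": 1},
    {"slide": [-0.5,0.5,113],"dr": [0,0,0],"jaw": 1},
    {"slide": [-0.5,0.5,113],"dr": [0,0,0],"jaw": 1},
    {"slide": [-0.5,0.5,113],"dr": [0,0,0],"jaw": 1}
  ]
}}

```text
t: 22.9
tool_pos: [0.4516, -0.1258, 0.1886]
orientation: [-2.111, -2.326, -0.0]
force: [0.0, 0.2, -0.6]
opening: 0.0566
gripper_force: 15.0
```

Run:
```python
from h import *
s=read_state(); print(s['tool_pos'].round(4),s['opening'],s['gripper_force']); planL(0,-.155,.318)
```

```text
[ 0.4516 -0.1258  0.1886] 0.056582601236081345 15.000137113966048
t 22.9 slide [-14.4, 186.2, -129.5] dr [-0.0002, -0.0004, -0.001] F [ 0.   0.2 -0.6] open 0.0566
```

{"method": "servo_tool", "body": {
  "increments": [
    {"slide": [0,0,-50],"dr": [0,0,0],"jaw": 1},
    {"slide": [0,0,-100],"dr": [0,0,0],"jaw": 1},
    {"slide": [0,20,-129],"dr": [0,0,0],"jaw": 1},
    {"slide": [-14,186,-129],"dr": [0,0,0],"jaw": 1},
    {"slide": [-14,186,-129],"dr": [0,0,0],"jaw": 1},
    {"slide": [-14,186,-129],"dr": [0,0,0],"jaw": 1},
    {"slide": [-14,186,-129],"dr": [0,0,0],"jaw": 1},
    {"slide": [-14,186,-129],"dr": [0,0,0],"jaw": 1},
    {"slide": [-14,186,-129],"dr": [0,0,0],"jaw": 1},
    {"slide": [-14,186,-129],"dr": [0,0,0],"jaw": 1},
    {"slide": [-14,186,-129],"dr": [0,0,0],"jaw": 1},
    {"slide": [-14,186,-129],"dr": [0,0,0],"jaw": 1}
  ]
}}

```text
t: 24.1
tool_pos: [0.6375, -0.1219, 0.3181]
orientation: [2.112, 2.326, 0.001]
force: [0.3, 0.1, -0.5]
opening: 0.0563
gripper_force: 15.0
```

Run:
```python
from held import *
check(57,'w8.png',.028)
```

```text
outline x -26.7 28.1 mid 0.68 y -26.4 26.5 ztop 0.1807
hole 86 x -7.6 7.9 mid 0.16 y mid 1.01
tip 281 [ 0.0002 -0.0835]
stack top [  0.3 -85. ] dia 63.3 z 0.028 tilt [-0.001  0.   ]
t 24.15 slide [70.8, -0.2, 48.1] dr [0.0004, -0.0002, -0.0014] F [-0.6 -0.8 -0.5] open 0.0562
```

{"method": "servo_tool", "body": {
  "increments": [
    {"slide": [35,0,0],"dr": [0,0,0],"jaw": 1},
    {"slide": [71.3,-0.3,0],"dr": [0,0,0],"jaw": 1},
    {"slide": [71.3,-0.3,18],"dr": [0,0,0],"jaw": 1},
    {"slide": [71.3,-0.3,36],"dr": [0,0,0],"jaw": 1},
    {"slide": [71.3,-0.3,42],"dr": [0,0,0],"jaw": 1},
    {"slide": [71.3,-0.3,42],"dr": [0,0,0],"jaw": 1},
    {"slide": [71.3,-0.3,42],"dr": [0,0,0],"jaw": 1},
    {"slide": [71.3,-0.3,46],"dr": [0,0,0],"jaw": 1},
    {"slide": [71.3,-0.3,50],"dr": [0,0,0],"jaw": 1},
    {"slide": [71.3,-0.3,54],"dr": [0,0,0],"jaw": 1},
    {"slide": [71.3,-0.3,60],"dr": [0,0,0],"jaw": 1},
    {"slide": [71.3,-0.3,68],"dr": [0,0,0],"jaw": 1},
    {"slide": [71.3,-0.3,76],"dr": [0,0,0],"jaw": 1},
    {"slide": [71.3,-0.3,84],"dr": [0,0,0],"jaw": 1},
    {"slide": [71.3,-0.3,91],"dr": [0,0,0],"jaw": 1},
    {"slide": [71.3,-0.3,96],"dr": [0,0,0],"jaw": 1},
    {"slide": [71.3,-0.3,99],"dr": [0,0,0],"jaw": 1},
    {"slide": [71.3,-0.3,100],"dr": [0,0,0],"jaw": 1},
    {"slide": [71.3,-0.3,100],"dr": [0,0,0],"jaw": 1}
  ]
}}

```text
t: 26.05
tool_pos: [0.631, -0.0508, 0.2177]
orientation: [-2.111, -2.326, -0.0]
force: [0.2, -0.4, 0.2]
opening: 0.0562
gripper_force: 15.0
```

Run:
```python
from h import *
planL(-.0008,-.0838,.2166)
q=S0+Rz@[-.0008,-.0838]; w=np.array([.5338,-.4037])
print('white delta from post',(Rz.T@(w-q)*1000).round(0)[::-1])
```

```text
t 26.05 slide [-0.5, -0.5, 1.1] dr [-0.0, -0.0003, -0.001] F [ 0.2 -0.4  0.2] open 0.0562
white delta from post [-341. -131.]
```

{"method": "servo_tool", "body": {
  "increments": [
    {"slide": [0,0,0.7],"dr": [0,0,0],"jaw": 1},
    {"slide": [0,0,0.7],"dr": [0,0,0],"jaw": 0.7},
    {"slide": [0,0,0.7],"dr": [0,0,0],"jaw": 0.3},
    {"slide": [0,0,0.7],"dr": [0,0,0],"jaw": 0.2},
    {"slide": [0,0,0.7],"dr": [0,0,0],"jaw": 0.2},
    {"slide": [0,0,-40],"dr": [0,0,0],"jaw": 0.2},
    {"slide": [0,0,-85],"dr": [0,0,0],"jaw": 0.2},
    {"slide": [-341,-131,-85],"dr": [0,0,0],"jaw": 0.25},
    {"slide": [-341,-131,-85],"dr": [0,0,0],"jaw": 0.25},
    {"slide": [-341,-131,-85],"dr": [0,0,0],"jaw": 0.25},
    {"slide": [-341,-131,-85],"dr": [0,0,0],"jaw": 0.25},
    {"slide": [-341,-131,-85],"dr": [0,0,0],"jaw": 0.25},
    {"slide": [-341,-131,-85],"dr": [0,0,0],"jaw": 0.25},
    {"slide": [-341,-131,-85],"dr": [0,0,0],"jaw": 0.25},
    {"slide": [-341,-131,-85],"dr": [0,0,0],"jaw": 0.25},
    {"slide": [-341,-131,-85],"dr": [0,0,0],"jaw": 0.25},
    {"slide": [-341,-131,-85],"dr": [0,0,0],"jaw": 0.25},
    {"slide": [-341,-131,-85],"dr": [0,0,0],"jaw": 0.25},
    {"slide": [-341,-131,-85],"dr": [0,0,0],"jaw": 0.25}
  ]
}}

```text
t: 27.95
tool_pos: [0.5344, -0.4013, 0.3025]
orientation: [-2.108, -2.328, -0.001]
force: [-0.5, 0.6, 0.4]
opening: 0.0694
gripper_force: 0.0
```

Run:
```python
from look import *
c,im,d,p=ring([.5338,-.4037],50,img='w9.png')
plan(c[0],c[1],.1885)
```

```text
ring 2598 enc [ 535.5 -403.9] dia 49.9 ell [ 535.7 -404. ] [48.5 48.7] expect 50
t 28.0 slide [-2.7, 1.1, 114.0] dr [-0.0001, -0.0005, 0.001] F [-0.2  0.1  0.2] open 0.0702
```

View pics/w9.png

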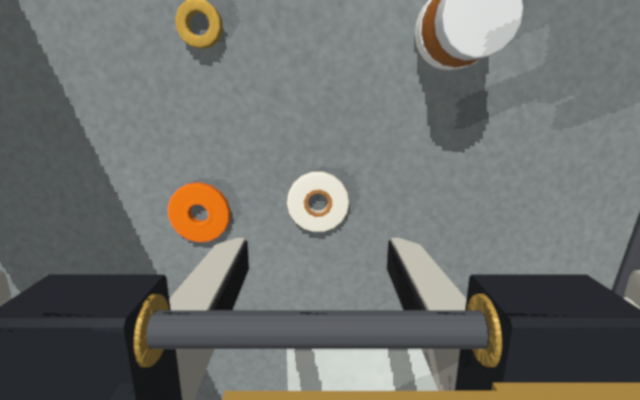

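The ring at (318,202) is off-white with a tan hub spot and measures 50 mm, so it is wheel_c. The ring at (199,212) is the orange look-alike, and there is room for the fingers between them.

{"method": "servo_tool", "body": {
  "increments": [
    {"slide": [-2.2,0.3,40],"dr": [0,0,0],"jaw": 0.25},
    {"slide": [-2.2,0.3,75],"dr": [0,0,0],"jaw": 0.25},
    {"slide": [-2.2,0.3,98],"dr": [0,0,0],"jaw": 0.25},
    {"slide": [-2.2,0.3,107],"dr": [0,0,0],"jaw": 0.25},
    {"slide": [-2.2,0.3,111],"dr": [0,0,0],"jaw": 0.25},
    {"slide": [-2.2,0.3,113],"dr": [0,0,0],"jaw": 0.25},
    {"slide": [-2.2,0.3,113],"dr": [0,0,0],"jaw": 0.25},
    {"slide": [-2.2,0.3,113],"dr": [0,0,0],"jaw": 0.25},
    {"slide": [-2.2,0.3,113],"dr": [0,0,0],"jaw": 0.25},
    {"slide": [-2.2,0.3,113],"dr": [0,0,0],"jaw": 1},
    {"slide": [-2.2,0.3,113],"dr": [0,0,0],"jaw": 1},
    {"slide": [-2.2,0.3,113],"dr": [0,0,0],"jaw": 1},
    {"slide": [-2.2,0.3,113],"dr": [0,0,0],"jaw": 1},
    {"slide": [-2.2,0.3,113],"dr": [0,0,0],"jaw": 1}
  ]
}}

```text
t: 29.4
tool_pos: [0.5341, -0.405, 0.1896]
orientation: [-2.111, -2.326, -0.0]
force: [-0.8, -1.0, 0.8]
opening: 0.0484
gripper_force: 15.0
```

Run:
```python
from h import *
s=read_state(); print(s['tool_pos'].round(4),s['opening'],s['gripper_force']); planL(0,-.155,.318)
```

```text
[ 0.5341 -0.405   0.1896] 0.04835709471485794 14.952317664865404
t 29.4 slide [271.5, 131.1, -128.4] dr [-0.0001, -0.0003, -0.001] F [-0.8 -1.   0.8] open 0.0484
```

{"method": "servo_tool", "body": {
  "increments": [
    {"slide": [0,0,-50],"dr": [0,0,0],"jaw": 1},
    {"slide": [0,0,-100],"dr": [0,0,0],"jaw": 1},
    {"slide": [20,10,-129],"dr": [0,0,0],"jaw": 1},
    {"slide": [271,131,-129],"dr": [0,0,0],"jaw": 1},
    {"slide": [271,131,-129],"dr": [0,0,0],"jaw": 1},
    {"slide": [271,131,-129],"dr": [0,0,0],"jaw": 1},
    {"slide": [271,131,-129],"dr": [0,0,0],"jaw": 1},
    {"slide": [271,131,-129],"dr": [0,0,0],"jaw": 1},
    {"slide": [271,131,-129],"dr": [0,0,0],"jaw": 1},
    {"slide": [271,131,-129],"dr": [0,0,0],"jaw": 1},
    {"slide": [271,131,-129],"dr": [0,0,0],"jaw": 1},
    {"slide": [271,131,-129],"dr": [0,0,0],"jaw": 1},
    {"slide": [271,131,-129],"dr": [0,0,0],"jaw": 1},
    {"slide": [271,131,-129],"dr": [0,0,0],"jaw": 1},
    {"slide": [271,131,-129],"dr": [0,0,0],"jaw": 1}
  ]
}}

```text
t: 30.9
tool_pos: [0.638, -0.1236, 0.3185]
orientation: [-2.112, -2.325, -0.0]
force: [0.5, 1.0, -0.4]
opening: 0.0483
gripper_force: 15.0
```

Run:
```python
from held import *
check(50,'w10.png',.036)
```

```text
outline x -23.9 25.8 mid 0.97 y -22.9 23.1 ztop 0.1816
hole 91 x -7.0 8.5 mid 0.76 y mid 1.0
tip 281 [ 0.0002 -0.0835]
stack top [  0.5 -83.9] dia 56.5 z 0.0359 tilt [-0.001  0.001]
t 30.95 slide [72.4, -0.5, 48.6] dr [-0.0002, -0.0004, -0.0021] F [0.1 0.4 1. ] open 0.0487
```

{"method": "servo_tool", "body": {
  "increments": [
    {"slide": [35,0,0],"dr": [0,0,0],"jaw": 1},
    {"slide": [72,-0.5,0],"dr": [0,0,0],"jaw": 1},
    {"slide": [72,-0.5,18],"dr": [0,0,0],"jaw": 1},
    {"slide": [72,-0.5,36],"dr": [0,0,0],"jaw": 1},
    {"slide": [72,-0.5,42],"dr": [0,0,0],"jaw": 1},
    {"slide": [72,-0.5,42],"dr": [0,0,0],"jaw": 1},
    {"slide": [72,-0.5,42],"dr": [0,0,0],"jaw": 1},
    {"slide": [72,-0.5,46],"dr": [0,0,0],"jaw": 1},
    {"slide": [72,-0.5,50],"dr": [0,0,0],"jaw": 1},
    {"slide": [72,-0.5,54],"dr": [0,0,0],"jaw": 1},
    {"slide": [72,-0.5,60],"dr": [0,0,0],"jaw": 1},
    {"slide": [72,-0.5,68],"dr": [0,0,0],"jaw": 1},
    {"slide": [72,-0.5,76],"dr": [0,0,0],"jaw": 1},
    {"slide": [72,-0.5,84],"dr": [0,0,0],"jaw": 1},
    {"slide": [72,-0.5,89],"dr": [0,0,0],"jaw": 1},
    {"slide": [72,-0.5,91],"dr": [0,0,0],"jaw": 1},
    {"slide": [72,-0.5,91],"dr": [0,0,0],"jaw": 1},
    {"slide": [72,-0.5,91],"dr": [0,0,0],"jaw": 1}
  ]
}}

```text
t: 32.75
tool_pos: [0.6309, -0.051, 0.2279]
orientation: [-2.111, -2.327, -0.001]
force: [-1.1, -0.4, -0.8]
opening: 0.0486
gripper_force: 15.0
```

Run:
```python
from h import *
planL(-.0008,-.0842,.2256)
q=S0+Rz@[-.0008,-.0842]; w=np.array([.4304,.2779])
print('pink delta from post',(Rz.T@(w-q)*1000).round(0)[::-1])
```

```text
t 32.75 slide [-0.7, -0.4, 2.3] dr [0.0003, -0.0003, -0.001] F [-1.1 -0.4 -0.8] open 0.0486
pink delta from post [ 348. -167.]
```

{"method": "servo_tool", "body": {
  "increments": [
    {"slide": [-0.4,-0.2,1],"dr": [0,0,0],"jaw": 1},
    {"slide": [-0.4,-0.2,1.8],"dr": [0,0,0],"jaw": 1},
    {"slide": [-0.4,-0.2,1.8],"dr": [0,0,0],"jaw": 0.7},
    {"slide": [-0.4,-0.2,1.8],"dr": [0,0,0],"jaw": 0.3},
    {"slide": [-0.4,-0.2,1.8],"dr": [0,0,0],"jaw": 0.2},
    {"slide": [0,0,-40],"dr": [0,0,0],"jaw": 0.2},
    {"slide": [0,0,-80],"dr": [0,0,0],"jaw": 0.2},
    {"slide": [348,-167,-80],"dr": [0,0,0],"jaw": 0.1},
    {"slide": [348,-167,-80],"dr": [0,0,0],"jaw": 0.1},
    {"slide": [348,-167,-80],"dr": [0,0,0],"jaw": 0.1},
    {"slide": [348,-167,-80],"dr": [0,0,0],"jaw": 0.1},
    {"slide": [348,-167,-80],"dr": [0,0,0],"jaw": 0.1},
    {"slide": [348,-167,-80],"dr": [0,0,0],"jaw": 0.1},
    {"slide": [348,-167,-80],"dr": [0,0,0],"jaw": 0.1},
    {"slide": [348,-167,-80],"dr": [0,0,0],"jaw": 0.1},
    {"slide": [348,-167,-80],"dr": [0,0,0],"jaw": 0.1},
    {"slide": [348,-167,-80],"dr": [0,0,0],"jaw": 0.1},
    {"slide": [348,-167,-80],"dr": [0,0,0],"jaw": 0.1},
    {"slide": [348,-167,-80],"dr": [0,0,0],"jaw": 0.1}
  ]
}}

```text
t: 34.65
tool_pos: [0.4316, 0.2781, 0.3077]
orientation: [-2.113, -2.325, -0.0]
force: [0.2, 0.4, 0.2]
opening: 0.084
gripper_force: 0.0
```

Run:
```python
from look import *
c,im,d,p=ring([.4304,.2779],43,img='w11.png')
print(im[tuple(proj(p,[[c[0]+.014,c[1],.008]])[0].astype(int)[::-1])])
plan(c[0],c[1],.1885)
```

```text
ring 1802 enc [432.9 280. ] dia 42.6 ell [433. 280.] [41.4 41.7] expect 43
[208  96 135]
t 34.7 slide [1.7, 1.6, 119.2] dr [-0.0002, -0.0002, -0.0029] F [-0.4 -0.3  0.7] open 0.0838
```

{"method": "servo_tool", "body": {
  "increments": [
    {"slide": [1.5,0.7,40],"dr": [0,0,-0.002],"jaw": 0.1},
    {"slide": [1.5,0.7,80],"dr": [0,0,-0.002],"jaw": 0.1},
    {"slide": [1.5,0.7,104],"dr": [0,0,-0.002],"jaw": 0.1},
    {"slide": [1.5,0.7,112],"dr": [0,0,-0.002],"jaw": 0.1},
    {"slide": [1.5,0.7,116],"dr": [0,0,-0.002],"jaw": 0.1},
    {"slide": [1.5,0.7,118],"dr": [0,0,-0.002],"jaw": 0.1},
    {"slide": [1.5,0.7,118],"dr": [0,0,-0.002],"jaw": 0.1},
    {"slide": [1.5,0.7,118],"dr": [0,0,-0.002],"jaw": 0.1},
    {"slide": [1.5,0.7,118],"dr": [0,0,-0.002],"jaw": 0.1},
    {"slide": [1.5,0.7,118],"dr": [0,0,-0.002],"jaw": 1},
    {"slide": [1.5,0.7,118],"dr": [0,0,-0.002],"jaw": 1},
    {"slide": [1.5,0.7,118],"dr": [0,0,-0.002],"jaw": 1},
    {"slide": [1.5,0.7,118],"dr": [0,0,-0.002],"jaw": 1},
    {"slide": [1.5,0.7,118],"dr": [0,0,-0.002],"jaw": 1},
    {"slide": [1.5,0.7,118],"dr": [0,0,-0.002],"jaw": 1}
  ]
}}

```text
t: 36.2
tool_pos: [0.4314, 0.2807, 0.1897]
orientation: [-2.108, -2.328, 0.0]
force: [0.8, 0.6, -0.3]
opening: 0.0426
gripper_force: 15.0
```

Run:
```python
from h import *
s=read_state(); print(s['tool_pos'].round(4),s['opening'],s['gripper_force']); planL(0,-.155,.318)
```

```text
[0.4314 0.2807 0.1897] 0.04256299532761948 15.010807514190674
t 36.2 slide [-421.3, 166.1, -128.5] dr [-0.0003, -0.0003, 0.001] F [ 0.8  0.6 -0.3] open 0.0426
```

{"method": "servo_tool", "body": {
  "increments": [
    {"slide": [0,0,-50],"dr": [0,0,0.001],"jaw": 1},
    {"slide": [0,0,-100],"dr": [0,0,0.001],"jaw": 1},
    {"slide": [-20,10,-129],"dr": [0,0,0.001],"jaw": 1},
    {"slide": [-421,166,-129],"dr": [0,0,0.001],"jaw": 1},
    {"slide": [-421,166,-129],"dr": [0,0,0.001],"jaw": 1},
    {"slide": [-421,166,-129],"dr": [0,0,0.001],"jaw": 1},
    {"slide": [-421,166,-129],"dr": [0,0,0.001],"jaw": 1},
    {"slide": [-421,166,-129],"dr": [0,0,0.001],"jaw": 1},
    {"slide": [-421,166,-129],"dr": [0,0,0.001],"jaw": 1},
    {"slide": [-421,166,-129],"dr": [0,0,0.001],"jaw": 1},
    {"slide": [-421,166,-129],"dr": [0,0,0.001],"jaw": 1},
    {"slide": [-421,166,-129],"dr": [0,0,0.001],"jaw": 1},
    {"slide": [-421,166,-129],"dr": [0,0,0.001],"jaw": 1},
    {"slide": [-421,166,-129],"dr": [0,0,0.001],"jaw": 1},
    {"slide": [-421,166,-129],"dr": [0,0,0.001],"jaw": 1},
    {"slide": [-421,166,-129],"dr": [0,0,0.001],"jaw": 1},
    {"slide": [-421,166,-129],"dr": [0,0,0.001],"jaw": 1},
    {"slide": [-421,166,-129],"dr": [0,0,0.001],"jaw": 1}
  ]
}}

```text
t: 38.0
tool_pos: [0.6381, -0.121, 0.3188]
orientation: [-2.109, -2.329, -0.0]
force: [-0.3, -1.0, -0.4]
opening: 0.0426
gripper_force: 15.0
```

Run:
```python
from held import *
check(43,'w12.png',.044)
```

```text
outline x -21.7 20.3 mid -0.7 y -19.5 19.5 ztop 0.1818
hole 93 x -8.7 6.9 mid -0.93 y mid 1.03
tip 277 [ 0.0002 -0.0836]
stack top [ -0.  -83.8] dia 49.5 z 0.044 tilt [-0.001 -0.   ]
t 38.05 slide [70.2, -0.6, 48.8] dr [0.0001, -0.0003, 0.0009] F [0.1 0.5 0.5] open 0.0424
```

{"method": "servo_tool", "body": {
  "increments": [
    {"slide": [35,0,0],"dr": [0,0,0],"jaw": 1},
    {"slide": [70.9,-0.7,0],"dr": [0,0,0],"jaw": 1},
    {"slide": [70.9,-0.7,18],"dr": [0,0,0],"jaw": 1},
    {"slide": [70.9,-0.7,36],"dr": [0,0,0],"jaw": 1},
    {"slide": [70.9,-0.7,42],"dr": [0,0,0],"jaw": 1},
    {"slide": [70.9,-0.7,42],"dr": [0,0,0],"jaw": 1},
    {"slide": [70.9,-0.7,42],"dr": [0,0,0],"jaw": 1},
    {"slide": [70.9,-0.7,46],"dr": [0,0,0],"jaw": 1},
    {"slide": [70.9,-0.7,50],"dr": [0,0,0],"jaw": 1},
    {"slide": [70.9,-0.7,54],"dr": [0,0,0],"jaw": 1},
    {"slide": [70.9,-0.7,60],"dr": [0,0,0],"jaw": 1},
    {"slide": [70.9,-0.7,68],"dr": [0,0,0],"jaw": 1},
    {"slide": [70.9,-0.7,76],"dr": [0,0,0],"jaw": 1},
    {"slide": [70.9,-0.7,81],"dr": [0,0,0],"jaw": 1},
    {"slide": [70.9,-0.7,83],"dr": [0,0,0],"jaw": 1},
    {"slide": [70.9,-0.7,83],"dr": [0,0,0],"jaw": 1},
    {"slide": [70.9,-0.7,83],"dr": [0,0,0],"jaw": 1}
  ]
}}

```text
t: 39.75
tool_pos: [0.6307, -0.0513, 0.2358]
orientation: [-2.11, -2.328, -0.001]
force: [-0.2, 0.1, -0.1]
opening: 0.0424
gripper_force: 15.0
```

Run:
```python
from h import *
planL(-.0008,-.0826,.2337)
q=S0+Rz@[-.0008,-.0826]; w=np.array([.4372,-.2822])
print('brass delta from post',(Rz.T@(w-q)*1000).round(0)[::-1])
```

```text
t 39.75 slide [1.1, -0.1, 2.1] dr [0.0002, -0.0003, 0.0] F [-0.2  0.1 -0.1] open 0.0424
brass delta from post [-212. -215.]
```

{"method": "servo_tool", "body": {
  "increments": [
    {"slide": [0.8,0,1],"dr": [0,0,0],"jaw": 1},
    {"slide": [0.8,0,1.7],"dr": [0,0,0],"jaw": 1},
    {"slide": [0.8,0,1.7],"dr": [0,0,0],"jaw": 0.7},
    {"slide": [0.8,0,1.7],"dr": [0,0,0],"jaw": 0.3},
    {"slide": [0.8,0,1.7],"dr": [0,0,0],"jaw": 0.2},
    {"slide": [0,0,-40],"dr": [0,0,0],"jaw": 0.2},
    {"slide": [0,0,-72],"dr": [0,0,0],"jaw": 0.2},
    {"slide": [-212,-215,-72],"dr": [0,0,0],"jaw": 0.1},
    {"slide": [-212,-215,-72],"dr": [0,0,0],"jaw": 0.1},
    {"slide": [-212,-215,-72],"dr": [0,0,0],"jaw": 0.1},
    {"slide": [-212,-215,-72],"dr": [0,0,0],"jaw": 0.1},
    {"slide": [-212,-215,-72],"dr": [0,0,0],"jaw": 0.1},
    {"slide": [-212,-215,-72],"dr": [0,0,0],"jaw": 0.1},
    {"slide": [-212,-215,-72],"dr": [0,0,0],"jaw": 0.1},
    {"slide": [-212,-215,-72],"dr": [0,0,0],"jaw": 0.1},
    {"slide": [-212,-215,-72],"dr": [0,0,0],"jaw": 0.1},
    {"slide": [-212,-215,-72],"dr": [0,0,0],"jaw": 0.1},
    {"slide": [-212,-215,-72],"dr": [0,0,0],"jaw": 0.1}
  ]
}}

```text
t: 41.55
tool_pos: [0.4382, -0.2823, 0.3075]
orientation: [-2.107, -2.329, -0.0]
force: [-0.8, 0.4, 0.4]
opening: 0.0834
gripper_force: 0.0
```

Run:
```python
from look import *
c,im,d,p=ring([.4372,-.2822],32,h=.010,img='w13.png')
plan(c[0],c[1],.1885)
```

```text
ring 867 enc [ 439.3 -282.1] dia 31.5 ell [ 439.4 -282.1] [30.5 30.6] expect 32
t 41.6 slide [0.1, 1.4, 119.0] dr [-0.0003, -0.0006, 0.002] F [-0.6 -0.8 -0.3] open 0.0839
```

View pics/w13.png

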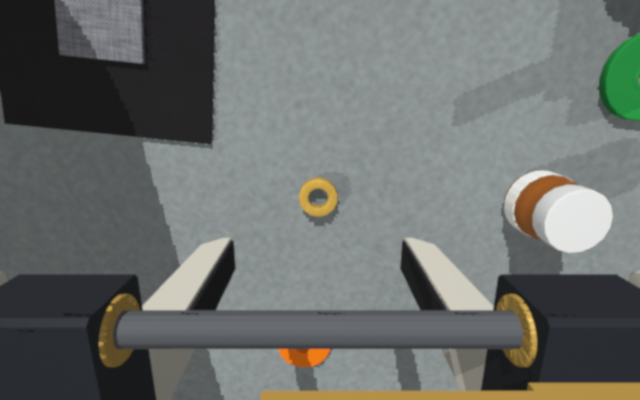

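The brass collar is at (318,197), centred between the fingers, with the jar well to the right at (560,210).

{"method": "servo_tool", "body": {
  "increments": [
    {"slide": [0.3,0.5,40],"dr": [0,0,0.002],"jaw": 0.1},
    {"slide": [0.3,0.5,80],"dr": [0,0,0.002],"jaw": 0.1},
    {"slide": [0.3,0.5,104],"dr": [0,0,0.002],"jaw": 0.1},
    {"slide": [0.3,0.5,112],"dr": [0,0,0.002],"jaw": 0.1},
    {"slide": [0.3,0.5,116],"dr": [0,0,0.002],"jaw": 0.1},
    {"slide": [0.3,0.5,118],"dr": [0,0,0.002],"jaw": 0.1},
    {"slide": [0.3,0.5,118],"dr": [0,0,0.002],"jaw": 0.1},
    {"slide": [0.3,0.5,118],"dr": [0,0,0.002],"jaw": 0.1},
    {"slide": [0.3,0.5,118],"dr": [0,0,0.002],"jaw": 0.1},
    {"slide": [0.3,0.5,118],"dr": [0,0,0.002],"jaw": 1},
    {"slide": [0.3,0.5,118],"dr": [0,0,0.002],"jaw": 1},
    {"slide": [0.3,0.5,118],"dr": [0,0,0.002],"jaw": 1},
    {"slide": [0.3,0.5,118],"dr": [0,0,0.002],"jaw": 1},
    {"slide": [0.3,0.5,118],"dr": [0,0,0.002],"jaw": 1},
    {"slide": [0.3,0.5,118],"dr": [0,0,0.002],"jaw": 1},
    {"slide": [0.3,0.5,118],"dr": [0,0,0.002],"jaw": 1}
  ]
}}

```text
t: 43.2
tool_pos: [0.4378, -0.2829, 0.1895]
orientation: [-2.112, -2.325, -0.0]
force: [-0.8, -0.6, -0.3]
opening: 0.0322
gripper_force: 10.8
```

Run:
```python
from h import *
s=read_state(); print(s['tool_pos'].round(4),s['opening'],s['gripper_force']); planL(0,-.155,.318)
```

```text
[ 0.4378 -0.2829  0.1895] 0.03219671330222555 10.847850018180907
t 43.2 slide [140.9, 215.0, -128.5] dr [-0.0002, -0.0004, -0.002] F [-0.8 -0.6 -0.3] open 0.0322
```

Closing was just finishing, so I'll add a settling row before lifting.

{"method": "servo_tool", "body": {
  "increments": [
    {"slide": [0,0,0],"dr": [0,0,-0.001],"jaw": 1},
    {"slide": [0,0,0],"dr": [0,0,-0.001],"jaw": 1},
    {"slide": [0,0,-50],"dr": [0,0,-0.001],"jaw": 1},
    {"slide": [0,0,-100],"dr": [0,0,-0.001],"jaw": 1},
    {"slide": [10,20,-129],"dr": [0,0,-0.001],"jaw": 1},
    {"slide": [141,215,-129],"dr": [0,0,-0.001],"jaw": 1},
    {"slide": [141,215,-129],"dr": [0,0,-0.001],"jaw": 1},
    {"slide": [141,215,-129],"dr": [0,0,-0.001],"jaw": 1},
    {"slide": [141,215,-129],"dr": [0,0,-0.001],"jaw": 1},
    {"slide": [141,215,-129],"dr": [0,0,-0.001],"jaw": 1},
    {"slide": [141,215,-129],"dr": [0,0,-0.001],"jaw": 1},
    {"slide": [141,215,-129],"dr": [0,0,-0.001],"jaw": 1},
    {"slide": [141,215,-129],"dr": [0,0,-0.001],"jaw": 1},
    {"slide": [141,215,-129],"dr": [0,0,-0.001],"jaw": 1},
    {"slide": [141,215,-129],"dr": [0,0,-0.001],"jaw": 1},
    {"slide": [141,215,-129],"dr": [0,0,-0.001],"jaw": 1}
  ]
}}

```text
t: 44.8
tool_pos: [0.6379, -0.1228, 0.3188]
orientation: [-2.112, -2.325, -0.0]
force: [-0.8, -0.6, -0.3]
opening: 0.0315
gripper_force: 15.0
```

Run:
```python
from held import *
check(32,'w14.png',.052,tz=.1795)
```

```text
outline x -14.8 17.5 mid 1.33 y -13.9 14.0 ztop 0.1798
hole 87 x -6.6 8.8 mid 1.12 y mid 1.0
tip 277 [ 0.0003 -0.0835]
stack top [  0.1 -84.4] dia 42.5 z 0.0519 tilt [-0.002  0.   ]
t 44.85 slide [71.6, -0.5, 48.8] dr [0.0001, -0.0003, -0.0019] F [-0.4 -0.2 -0.8] open 0.0322
```

{"method": "servo_tool", "body": {
  "increments": [
    {"slide": [35,0,0],"dr": [0,0,0],"jaw": 1},
    {"slide": [70.8,-0.5,0],"dr": [0,0,0],"jaw": 1},
    {"slide": [70.8,-0.5,18],"dr": [0,0,0],"jaw": 1},
    {"slide": [70.8,-0.5,36],"dr": [0,0,0],"jaw": 1},
    {"slide": [70.8,-0.5,42],"dr": [0,0,0],"jaw": 1},
    {"slide": [70.8,-0.5,42],"dr": [0,0,0],"jaw": 1},
    {"slide": [70.8,-0.5,42],"dr": [0,0,0],"jaw": 1},
    {"slide": [70.8,-0.5,46],"dr": [0,0,0],"jaw": 1},
    {"slide": [70.8,-0.5,50],"dr": [0,0,0],"jaw": 1},
    {"slide": [70.8,-0.5,54],"dr": [0,0,0],"jaw": 1},
    {"slide": [70.8,-0.5,60],"dr": [0,0,0],"jaw": 1},
    {"slide": [70.8,-0.5,67],"dr": [0,0,0],"jaw": 1},
    {"slide": [70.8,-0.5,73],"dr": [0,0,0],"jaw": 1},
    {"slide": [70.8,-0.5,75],"dr": [0,0,0],"jaw": 1},
    {"slide": [70.8,-0.5,75],"dr": [0,0,0],"jaw": 1},
    {"slide": [70.8,-0.5,75],"dr": [0,0,0],"jaw": 1}
  ]
}}

```text
t: 46.45
tool_pos: [0.631, -0.0516, 0.2437]
orientation: [-2.111, -2.326, -0.0]
force: [-0.2, 0.4, 0.2]
opening: 0.0319
gripper_force: 15.0
```

Run:
```python
from h import *
planL(-.0008,-.0846,.2415)
```

```text
t 46.45 slide [-0.5, -0.4, 2.2] dr [-0.0, -0.0004, -0.001] F [-0.2  0.4  0.2] open 0.0319
```

Next I'll lower the last bit, release, lift, and back off to the viewing position.

{"method": "servo_tool", "body": {
  "increments": [
    {"slide": [-0.4,-0.3,1],"dr": [0,0,0],"jaw": 1},
    {"slide": [-0.4,-0.3,1.8],"dr": [0,0,0],"jaw": 1},
    {"slide": [-0.4,-0.3,1.8],"dr": [0,0,0],"jaw": 0.7},
    {"slide": [-0.4,-0.3,1.8],"dr": [0,0,0],"jaw": 0.4},
    {"slide": [-0.4,-0.3,1.8],"dr": [0,0,0],"jaw": 0.2},
    {"slide": [-0.4,-0.3,1.8],"dr": [0,0,0],"jaw": 0.2},
    {"slide": [0,0,-40],"dr": [0,0,0],"jaw": 0.2},
    {"slide": [0,0,-75],"dr": [0,0,0],"jaw": 0.2},
    {"slide": [-35,0,-95],"dr": [0,0,0],"jaw": 0.1},
    {"slide": [-60,0,-95],"dr": [0,0,0],"jaw": 0.1},
    {"slide": [-60,0,-95],"dr": [0,0,0],"jaw": 0.1},
    {"slide": [-60,0,-95],"dr": [0,0,0],"jaw": 0.1},
    {"slide": [-60,0,-95],"dr": [0,0,0],"jaw": 0.1}
  ]
}}

```text
t: 47.75
tool_pos: [0.6365, -0.1106, 0.3378]
orientation: [-2.11, -2.325, 0.0]
force: [-0.3, -0.4, -0.8]
opening: 0.084
gripper_force: 0.0
```

Run:
```python
from h import *
im,d,p=cam('wrist'); P=cloud(p,d); L=loc(P); z=P[...,2]; rr=np.hypot(L[...,0],L[...,1]+.0835)
for n,h in dict(collar=.062,pink=.052,white=.044,blue=.036,brown=.028).items():
    m=(abs(z-h)<.002)&(rr<.036)
    if m.sum()>20:
        v,u=np.nonzero(m); w=loc(cast(p,u,v,h)); a,r=cv2.minEnclosingCircle((w*1000).astype(np.float32)); print(n,m.sum(),np.round(a,1),round(2*r,1),np.median(z[m]).round(4))
m=(abs(L[...,0])<.034)&(z>.062)&(z<.071)&(L[...,1]>.02)
if m.any(): print('keeper',np.percentile(L[m],[1,99],axis=0).round(4).tolist())
save('w15.png',im); c=im[20:220,160:480]; save('w15c.png',cv2.resize(c,None,fx=2,fy=2)); print(read_state()['t'],read_state()['force'].round(1))
```

```text
collar 1157 [  0.1 -84.2] 31.5 0.0618
pink 1088 [  0.1 -84.2] 42.4 0.0518
white 782 [ -0.  -83.7] 49.4 0.0438
blue 779 [  0.5 -83.9] 56.3 0.0356
brown 798 [  0.3 -85. ] 63.3 0.0277
47.8 [ 0.1 -0.1  0.4]
```

View pics/w15c.png

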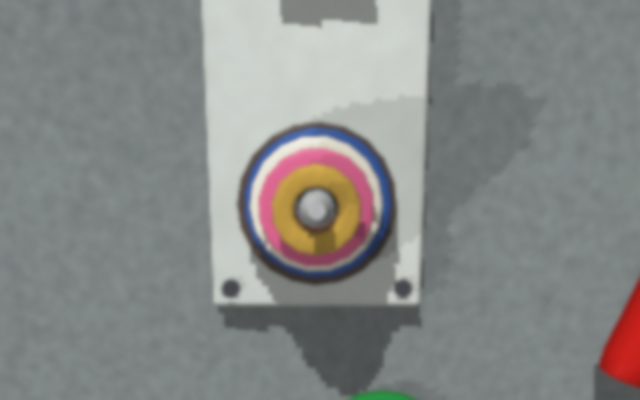

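The crop shows the whole stack concentric on the post, with the collar at (315,208). Every layer is at its right height and within 2 mm of the axis. I'll check the keeper once more from above, then hand in.

Run:
```python
from h import *
im,d,p=cam('top'); P=cloud(p,d); L=loc(P); z=P[...,2]
m=(abs(L[...,0])<.034)&(z>.062)&(z<.072)&(L[...,1]>.02)&(L[...,1]<.13)
q=(abs(L[...,0])<.012)&(L[...,1]>.015)&(L[...,1]<.06)
k=np.percentile(L[m][:,1],[2,98]); pz=np.median(z[q]); print('keeper y',k,'pad z',pz)
if k[0]>.072 and pz<.0385: print(close_job())
```

```text
keeper y [0.07891022 0.10368149] pad z 0.03528879176957701
the job is handed in; nothing more can be done
None
```

The job is handed in at about 48 s: the spindle is locked, and the flange, the four wheels present (brown, blue, off-white, pink; no green 36 mm wheel on the bench) and the brass collar are all home on the post, with look-alikes and bystanders left alone.

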